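# Heft the ring cases and load the full ones at the crimper

### The arm

A 6-joint arm with a two-finger parallel gripper is mounted at the origin on the work surface. World frame = base frame: x ahead of the robot, y to its left, z up, the work surface at z = 0. Lengths are in m, angles in rad, forces in N, time in s.
With the tool pointing down it reaches from about 0.225 to 0.875 m from the base axis. Payload 3.4 kg.
Tool frame: the origin (TCP) lies at the very end of the fingers, on their centre line; the grasp point (between the pads) lies 19 mm behind it; z points along the fingers, y is the direction in which the jaws open and shut (so a half turn about z gives the same grasp; the last joint's range is limited). The gripper opens to 85 mm and grips with 20 to 120 N. Pads are 22 mm wide; open, the fingers measure 114 mm over their backs; the gripper's body (76 mm by 85 mm) begins 54 mm behind the grasp point. The pads swing forward as they close: fully open they stand 13 mm farther back than shut.
Start: joints at [0.984, 0.276, 1.505, -0, 1.361, -0.121], TCP at [0.258, 0.514, 0.231] pointing down, gripper open.
Joint ranges: [-2.89, 2.89], [-0.75, 2.08], [0.22, 2.7], [-1.18, 4.32], [0.11, 2.71], [-2.7, 2.7]. Speed limits (rad/s): [2.57, 2.57, 3.14, 3.14, 3.14, 3.14].

### API

Orientations are given as a unit quaternion [w, x, y, z].
In Python, from rig import telemetry, optics, order gives the robot as it stands.
- The arm moves only by the shell command python3 -m creep 'ROWS' [FORCE]. ROWS is a JSON object of lists of equal length, an entry for each row: "slide": the shift along the world's x, y, z normalised to -1 to 1, where 1 is 0.15 m, a list of three; "twist": the turn, a rotation vector about the world's x, y, z normalised to -1 to 1, where 1 is 360 degrees, a list of three; "fingers": the gripper's target within -1 to 1 (fully open at 1, half-way at 0, shut at -1). A call has 1 to 20 rows; each row is the pose to reach, as a shift and turn from the pose commanded when the call began, turning the shorter way round; what a row does not reach only later rows make up. A row lasts 1/10 s, in which the tool goes at most 50 mm and 8.59 degrees, less where a joint would pass 70% of its speed; a pose out of reach is approached as far as the arm can. A call with a number of a shift or a turn outside -1 to 1 is refused whole. A call with a gripper value outside its range is refused whole. The fingers move at their own pace and stop on an object; FORCE is the grip in N (left out, the last holds). Time passes only in rows, so rows that repeat a pose let the fingers close. It gives the time, the measured TCP pose, the force and the opening at its end, in the units of the state.
- telemetry.get_state(): the state, without advancing time (a new reading comes with each control period).
- optics.get_image(name): name is "scene" or "top" or "wrist"; returns a dict with "img" (420x560x3 uint8, blue, green, red), "depth" (420x560 float32, m along the optical axis (not along the pixel's ray), 0 where there is no reading), "fovy" (degrees; the focal length in pixels is half the picture's height over the tangent of half this angle, whatever the lens; pixels are square), "cx", "cy" (the principal point, pixels), "world_from_camera" (4x4, takes a point from camera to world coordinates). Camera axes: x right, y down, z forward; pixel columns grow to the right and rows downward; lengths in m; the calibration is good to about 2 mm. The wrist camera is an equidistant fisheye: a pixel r from the principal point sees the ray r / f radians off the axis. A picture is of the moment at which its call begins.
- order.sign_off(): hands the job in, once; it reports no verdict.
The state is a dict: "clock": time; "qpos": joint angles; "qd": joint speeds; "effort": joint torques, N m; "position": TCP position; "ee_rot": TCP orientation; "contact_force": force on the tool from outside, world axes, zero at the start; "moment": the same for the moment, N m; "width": finger opening in m.
Only numpy, scipy, OpenCV 4.12 (cv2) and the standard library are available. Lean on these libraries where they do the work, as an engineer would, in place of code of your own. Each camera call takes 0.05 s, during which the arm holds its last target.

### The job

Some of the three closed ring cases are full of steel crimp rings and the others empty: going from left to right (as the robot sees them), raise one end of each case about a centimetre, with its other end resting on the steel plate, feel its weight and lower it again. Slide every full case over the plate into a free slot of the loading bay, gently home against the stop, and leave every empty case standing where it was. Never lift a case clear of the plate or tip it steeply, leave the other things alone, and let go of everything at the end.

Things in the scene. Friction and masses are not known exactly. Their poses are not given: they have to be found in the camera images.
- case_left: closed black plastic case, grey lid, 104 long (its x, roughly away from the robot) x 68 wide (y) x 52 mm high; origin at the centre of its underside, z up. Empty it weighs about 0.20 kg, full 0.6 to 0.8 kg, balanced at its middle; raising one end takes some half of that, up to nearly all of it when the pinch also carries the other end. The three look alike. Leftmost (largest y) at the start
- case_middle: closed black plastic case, grey lid, 104 long (its x, roughly away from the robot) x 68 wide (y) x 52 mm high; origin at the centre of its underside, z up. Empty it weighs about 0.20 kg, full 0.6 to 0.8 kg, balanced at its middle; raising one end takes some half of that, up to nearly all of it when the pinch also carries the other end. The three look alike. In the middle at the start
- case_right: closed black plastic case, grey lid, 104 long (its x, roughly away from the robot) x 68 wide (y) x 52 mm high; origin at the centre of its underside, z up. Empty it weighs about 0.20 kg, full 0.6 to 0.8 kg, balanced at its middle; raising one end takes some half of that, up to nearly all of it when the pinch also carries the other end. The three look alike. Rightmost (smallest y) at the start
- bay: fixed loading bay: upright steel stop 186 mm wide, 34 high, and three guide fins (26 high, 7 thick, at y = -85, 0, +85 mm) reaching 36 mm from it towards the robot: two slots 78 mm wide, side by side, no floor. Origin on the plate at the middle of the stop's front face; x points into the stop, away from the robot. Home, a case lies along x, centre at x = -52 mm; sliding a full case takes some 5 to 13 N
- slot_left (a point): middle of the left slot, on the plate at the stop's face (bay y = +42.5 mm)
- slot_right (a point): middle of the right slot, on the plate at the stop's face (bay y = -42.5 mm)
- plate: fixed steel sliding plate, 4 mm thick, 450 x 640 mm, lying on the bench; the cases and the bay stand on its flat top, which is 4 mm above its origin (at z = 4 mm)
- case_left_bar (a point): centre of that case's carrying bar: straight, 14 x 14 mm section, along the case's x, 96 mm long, its centre 77 mm above the underside, 18 mm clear of the lid, a post under each end. Pinch it across, anywhere along it. In a pinch the case hardly swivels: to raise one end, turn the gripper with it about the other end's bottom edge. To slide, hold it at or behind the middle, else it trips over its nose
- case_left_near (a point): middle of the bottom edge of that case's end nearer the robot (case x = -52 mm)
- case_left_far (a point): middle of the bottom edge of that case's far end (case x = +52 mm)
- case_middle_bar (a point): centre of that case's carrying bar: straight, 14 x 14 mm section, along the case's x, 96 mm long, its centre 77 mm above the underside, 18 mm clear of the lid, a post under each end. Pinch it across, anywhere along it. In a pinch the case hardly swivels: to raise one end, turn the gripper with it about the other end's bottom edge. To slide, hold it at or behind the middle, else it trips over its nose
- case_middle_near (a point): middle of the bottom edge of that case's end nearer the robot (case x = -52 mm)
- case_middle_far (a point): middle of the bottom edge of that case's far end (case x = +52 mm)
- case_right_bar (a point): centre of that case's carrying bar: straight, 14 x 14 mm section, along the case's x, 96 mm long, its centre 77 mm above the underside, 18 mm clear of the lid, a post under each end. Pinch it across, anywhere along it. In a pinch the case hardly swivels: to raise one end, turn the gripper with it about the other end's bottom edge. To slide, hold it at or behind the middle, else it trips over its nose
- case_right_near (a point): middle of the bottom edge of that case's end nearer the robot (case x = -52 mm)
- case_right_far (a point): middle of the bottom edge of that case's far end (case x = +52 mm)
- ring_small_a: loose steel ring, 26 mm across, 18 mm high, between the left and middle cases; a bystander
- ring_small_b: loose steel ring, 26 mm across, 18 mm high, between the middle and right cases; a bystander
- ring_wide: loose aluminium ring, 90 mm across, 35 mm high; a bystander
- ring_tall: loose steel tube, 68 mm across, 60 mm high; a bystander
- driver: screwdriver lying on the bench; a bystander
- oil: bottle, 54 mm across, 130 mm high; a bystander

How it is judged:
By the outcome, as a careful person would: the job done as asked, in the order asked, and still so for the second after the job is handed in, with the robot touching nothing.
It also fails if it takes over 72 s, if anything falls off the work surface, if the arm or the gripper's body presses on something with over 40 N, if the wrist force passes 120 N, or if a joint passes its speed limit or range.

## Working session

There is one attempt and no reset: what is moved stays moved. The work goes in short steps, Python scripts to look and compute and a shell command to move; the robot and the scene stay as the last step left them, time stands still between calls to the robot, and variables do not carry over. Pictures are saved under pics/ and viewed, and the job is handed in when it is done.

```bash
ls; mkdir -p pics; python3 - <<'E'
from rig import telemetry, optics
import cv2
print(telemetry.get_state())
for n in ("scene","top"):
    d=optics.get_image(n); cv2.imwrite(f"pics/{n}0.png",d["img"]); print(n,d["fovy"],d["cx"],d["cy"],d["world_from_camera"].round(4).tolist() if hasattr(d["world_from_camera"],'round') else d["world_from_camera"])
E
```

```text
pics
{'clock': 0.0, 'qpos': array([ 9.84008578e-01,  2.76588646e-01,  1.50611491e+00, -2.35750936e-05,
        1.36068122e+00, -1.20998034e-01]), 'qd': array([-0.00042545,  0.00021981, -0.00104589, -0.00215437,  0.00071942,
       -0.000352  ]), 'effort': array([-8.04416486e-04, -4.16783702e+01, -2.45804143e+01, -4.78054153e-04,
        1.13012563e-02,  1.61496075e-05]), 'position': array([0.25797343, 0.51330651, 0.23045058]), 'ee_rot': array([-2.99719959e-04,  2.30792695e-01,  9.73002533e-01, -8.44527124e-04]), 'contact_force': array([-0.34008591,  0.59369077,  0.60214272]), 'moment': array([ 0.00751781,  0.00876485, -0.0552449 ]), 'width': 0.08545150739006603}
scene 46.45283067959092 281.28481310057197 208.70473557138047 [[-0.5803, 0.6821, -0.4449, 1.0847], [0.8144, 0.4799, -0.3263, 0.3869], [-0.0091, -0.5517, -0.834, 1.0701], [0.0, 0.0, 0.0, 1.0]]
top 43.36005873131803 278.4626622938174 205.04673948870615 [[0.0106, -0.9942, 0.107, 0.414], [-0.9999, -0.01, 0.0061, 0.002], [-0.005, -0.107, -0.9942, 1.4065], [0.0, 0.0, 0.0, 1.0]]
```

View pics/scene0.png

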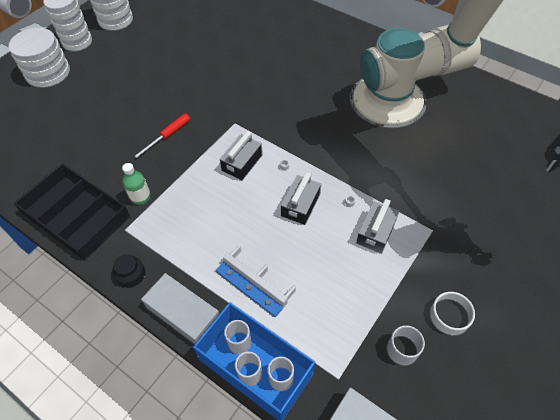

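View pics/top0.png

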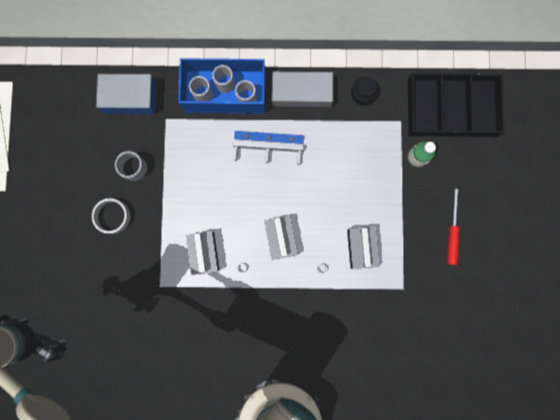

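The top view shows three cases with pale bars at about (207,251), (284,237) and (365,246). The bay is at (268,145) and opens downward, toward the robot. The small rings are at (243,268) and (323,268). Next I'll measure these positions.

```bash
cat > h.py <<'E'
import numpy as np, cv2
from rig import telemetry, optics
def pts(d):
    H,W=d["depth"].shape; f=H/2/np.tan(np.radians(d["fovy"])/2)
    u,v=np.meshgrid(np.arange(W),np.arange(H)); 
    x=(u-d["cx"])/f; y=(v-d["cy"])/f; z=d["depth"]
    P=np.stack([x*z,y*z,z],-1)@d["world_from_camera"][:3,:3].T+d["world_from_camera"][:3,3]
    R=np.stack([x,y,np.ones_like(x)],-1)@d["world_from_camera"][:3,:3].T
    return P,R,np.array(d["world_from_camera"])[:3,3]
def rayz(R,o,z): 
    return o+R*((z-o[2])/R[...,2])[...,None]
E
python3 - <<'E'
from h import *
for cam in ("top","scene"):
    d=optics.get_image(cam); d["world_from_camera"]=np.array(d["world_from_camera"]); P,R,o=pts(d)
    z=P[...,2]; ok=(d["depth"]>0)&(P[...,0]>.2)&(P[...,0]<.75)&(abs(P[...,1])<.33)
    pl=ok&(abs(z-.004)<.006); print(cam,"plate z",np.median(z[pl]),z[pl].std())
    for nm,lo,hi,zz in(("bar",.078,.100,.088),("lid",.045,.068,.056),("stop",.026,.044,.038)):
        m=(ok&(z>lo)&(z<hi)).astype(np.uint8)
        n,l,s,c=cv2.connectedComponentsWithStats(m)
        for i in range(1,n):
            if s[i,4]<15: continue
            q=rayz(R[l==i],o,zz)[:,:2].astype(np.float32)
            r=cv2.minAreaRect(q*1000); mu=q.mean(0); w,V=np.linalg.eigh(np.cov(q.T)); a=V[:,1]; 
            print(nm,s[i].tolist(),"mean",(mu*1000).round(1),"ang",round(np.degrees(np.arctan(a[1]/a[0])),1),"rect",np.round(r[0],1),np.round(r[1],1),round(r[2],1),"z",round(float(np.median(z[l==i])),4))
E
```

```text
top plate z 0.0030855164100824783 0.0027798504510740106
bar [275, 218, 12, 39, 216] mean [475.3   4.6] ang 11.3 rect [475.7   4.7] [95.8 13.8] 11.4 z 0.0876
bar [362, 228, 9, 39, 232] mean [ 451.7 -207.9] ang 4.7 rect [ 452.9 -207.6] [94.6 15.3] 4.8 z 0.0874
bar [194, 234, 11, 39, 233] mean [434.6 205.6] ang 9.4 rect [434.7 205.6] [95.6 14.8] 9.6 z 0.0878
lid [264, 216, 34, 45, 872] mean [475.    4.7] ang 12.1 rect [475.2   4.6] [107.2  67.9] 11.5 z 0.0557
lid [349, 227, 31, 43, 877] mean [ 451.7 -206.6] ang 4.7 rect [ 451.7 -207.9] [106.6  69.4] 5.2 z 0.0555
lid [186, 231, 32, 45, 875] mean [433.6 204.5] ang 9.3 rect [434.  205.6] [107.2  69.2] 9.4 z 0.0561
stop [233, 140, 70, 25, 553] mean [715.8  41.9] ang 87.0 rect [702.8  42.4] [183.7  53.4] 86.1 z 0.0363
scene plate z 0.004336857724205889 0.0024714836533650843
bar [228, 131, 24, 28, 205] mean [ 457.7 -206.3] ang 5.3 rect [ 457.2 -206. ] [102.1  19.5] 4.3 z 0.0883
bar [292, 172, 19, 32, 208] mean [481.2   6.2] ang 12.0 rect [479.8   6.2] [100.6  16.1] 12.1 z 0.0888
bar [371, 199, 20, 34, 220] mean [440.2 206.9] ang 9.3 rect [440.6 206.9] [103.8  14.4] 9.4 z 0.0887
lid [220, 134, 42, 38, 668] mean [ 460.7 -200.9] ang 0.7 rect [ 457.9 -206.1] [113.6  74.3] 5.4 z 0.057
lid [281, 175, 40, 42, 808] mean [484.    8.8] ang 9.4 rect [481.4   6.2] [113.6  70.6] 11.3 z 0.0567
lid [358, 201, 42, 45, 898] mean [442.7 207.9] ang 8.7 rect [440.  206.8] [112.9  68.4] 9.3 z 0.057
stop [220, 146, 42, 30, 176] mean [ 475.8 -186.4] ang -19.6 rect [ 467.7 -182.8] [ 66.4 124.7] 62.5 z 0.0363
stop [281, 188, 40, 33, 142] mean [510.6  23.9] ang -22.2 rect [492.3  31.5] [ 60.7 123.4] 66.8 z 0.0357
stop [357, 236, 28, 14, 106] mean [489.2 215.6] ang -80.8 rect [488.5 215.3] [13.2 66.9] 10.1 z 0.0361
stop [223, 245, 73, 60, 738] mean [720.9  45.3] ang 86.6 rect [709.3  43. ] [188.3  52.4] 86.7 z 0.0375
```

```bash
python3 -m creep '{"slide":[[0.5,-1,0],[0.5,-1,0],[0.5,-1,0],[0.5,-1,0],[0.5,-1,0]],"twist":[[0,0,0.1],[0,0,0.1],[0,0,0.1],[0,0,0.1],[0,0,0.1]],"fingers":[1,1,1,1,1]}' 60
python3 -m creep '{"slide":[[0.5,-1,0],[0.5,-1,0],[0.5,-1,0],[0.5,-1,0],[0.5,-1,0]],"twist":[[0,0,0],[0,0,0],[0,0,0],[0,0,0],[0,0,0]],"fingers":[1,1,1,1,1]}'
python3 - <<'E'
from h import *
print(telemetry.get_state())
d=optics.get_image("wrist");cv2.imwrite("pics/w1.png",d["img"]);print(d["fovy"],d["cx"],d["cy"],d["world_from_camera"])
d=optics.get_image("top");cv2.imwrite("pics/t1.png",cv2.resize(d["img"][100:310,150:420],None,fx=2.8,fy=2.8,interpolation=cv2.INTER_CUBIC))
E
```

```text
clock: 0.7
position: [0.3343, 0.3605, 0.2313]
ee_rot: [0.0, -0.081, 0.997, -0.001]
contact_force: [-0.8, 1.0, -0.3]
width: 0.0853
clock: 1.2
position: [0.4093, 0.2116, 0.2312]
ee_rot: [0.0, -0.079, 0.997, -0.0]
contact_force: [0.1, 0.5, -0.2]
width: 0.0852
{'clock': 1.2, 'qpos': array([ 3.26508288e-01,  1.02566595e-01,  1.73031770e+00, -7.52576768e-04,
        1.30870613e+00, -1.40235001e+00]), 'qd': array([ 0.05497704,  0.00017408, -0.00023809,  0.04188761,  0.00642291,
        0.02754756]), 'effort': array([-1.26087818e+00, -3.05345142e+01, -2.40789878e+01, -2.99050743e-01,
       -1.30766490e-02, -1.74091919e-01]), 'position': array([0.40930272, 0.21159275, 0.23124733]), 'ee_rot': array([ 9.01084668e-05, -7.90459285e-02,  9.96870909e-01, -3.52092602e-04]), 'contact_force': array([ 0.06363142,  0.53341566, -0.19015504]), 'moment': array([ 0.0028675 , -0.02753477,  0.02582574]), 'width': 0.0851677569091344}
65.70646984690485 276.8188798686251 206.58501489290012 [[-1.57465175e-01  9.36144018e-01  3.14386857e-01  3.28793536e-01]
 [ 9.87524341e-01  1.49069834e-01  5.07332261e-02  1.98635504e-01]
 [ 6.28009550e-04  3.18453390e-01 -9.47938312e-01  3.75568228e-01]
 [ 0.00000000e+00  0.00000000e+00  0.00000000e+00  1.00000000e+00]]
```

View pics/w1.png

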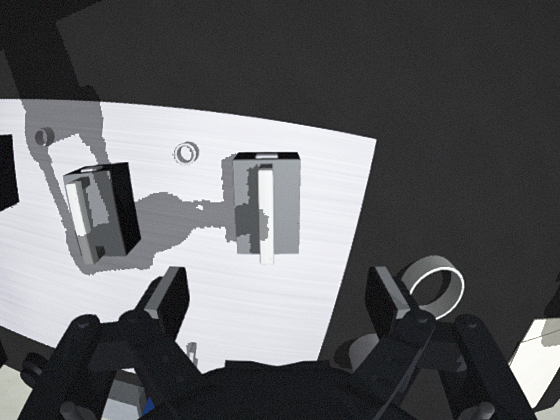

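View pics/t1.png

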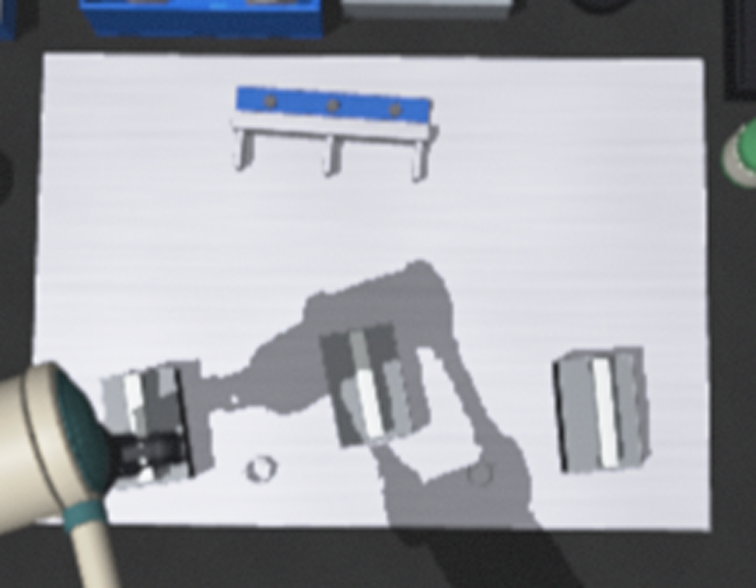

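The wrist view shows the left case with its bar running down columns 258–275, rows 165–262. The middle case is at (100,210). The top crop shows the bay's white stop at row ~125 with the fins reaching down to row ~172.

```bash
cat >> h.py <<'E'
def wpts(d):
    H,W=d["depth"].shape; f=H/2/np.tan(np.radians(d["fovy"])/2)
    u,v=np.meshgrid(np.arange(W),np.arange(H)); dx=u-d["cx"];dy=v-d["cy"]; r=np.hypot(dx,dy)+1e-9; th=r/f
    C=np.stack([dx/r*np.sin(th),dy/r*np.sin(th),np.cos(th)],-1); M=np.array(d["world_from_camera"])
    R=C@M[:3,:3].T; P=M[:3,3]+R*(d["depth"]/C[...,2])[...,None]
    return P,R,M[:3,3]
def bars(d,wrist=True,lo=.082,hi=.095,zz=.088,xr=(.2,.75),mn=60):
    P,R,o=wpts(d) if wrist else pts(d); z=P[...,2]
    m=((d["depth"]>0)&(P[...,0]>xr[0])&(P[...,0]<xr[1])&(abs(P[...,1])<.33)&(z>lo)&(z<hi)).astype(np.uint8)
    n,l,s,c=cv2.connectedComponentsWithStats(m)
    for i in range(1,n):
        if s[i,4]<mn: continue
        q=(rayz(R[l==i],o,zz)[:,:2]*1000).astype(np.float32); r=cv2.minAreaRect(q)
        w,V=np.linalg.eigh(np.cov(q.T)); a=V[:,1]
        print(s[i].tolist(),"mean",q.mean(0).round(1),"ang",round(float(np.degrees(np.arctan(a[1]/a[0]))),1),"rect",np.round(r[0],1),np.round(r[1],1),round(r[2],1),"z",round(float(np.median(z[l==i])),4))
E
python3 - <<'E'
from h import *
d=optics.get_image("wrist"); bars(d)
P,R,o=wpts(d); print("plate z",np.median(P[260:280,100:130,2]), np.median(P[110:130,200:230,2]))
t=optics.get_image("top"); t["world_from_camera"]=np.array(t["world_from_camera"])
P,R,o=pts(t)
# bay in top view: z samples down columns
for u in (251,260,268,284,290):
    print(u,[(v,round(P[v,u,0]*1000),round(P[v,u,2]*1000)) for v in range(128,166,2)])
for v in (153,156,158):
    print(v,[(u,round(float(rayz(R[v,u],o,.03)[1])*1000),round(P[v,u,2]*1000)) for u in range(230,308) if P[v,u,2]>.012])
E
```

```text
[254, 169, 17, 96, 1416] mean [435.  204.9] ang 9.6 rect [437.3 205.2] [96.6 14.2] 9.3 z 0.0897
[64, 182, 31, 84, 1058] mean [476.8   5.6] ang 11.3 rect [478.8   6.1] [97.8 19.9] 11.8 z 0.0891
plate z 0.00572501976234116 0.00548187471576464
251 [(128, 775, 1), (130, 768, 7), (132, 760, 19), (134, 754, 19), (136, 750, 15), (138, 744, 16), (140, 738, 18), (142, 728, 38), (144, 722, 41), (146, 718, 36), (148, 716, 21), (150, 714, 3), (152, 708, 3), (154, 702, 8), (156, 697, 4), (158, 692, 2), (160, 686, 4), (162, 681, 5), (164, 675, 8)]
260 [(128, 774, 5), (130, 770, 1), (132, 764, 1), (134, 755, 18), (136, 749, 19), (138, 744, 16), (140, 738, 18), (142, 728, 39), (144, 722, 44), (146, 718, 35), (148, 715, 22), (150, 715, -1), (152, 708, 5), (154, 703, 3), (156, 699, -1), (158, 693, 0), (160, 686, 8), (162, 680, 8), (164, 676, 2)]
268 [(128, 776, 0), (130, 769, 4), (132, 765, 0), (134, 755, 17), (136, 749, 21), (138, 743, 21), (140, 739, 15), (142, 730, 32), (144, 722, 41), (146, 717, 41), (148, 713, 35), (150, 708, 33), (152, 703, 30), (154, 697, 33), (156, 693, 28), (158, 690, 16), (1
[... 396 characters left out ...]
34, 758, 7), (136, 749, 20), (138, 743, 26), (140, 738, 21), (142, 733, 19), (144, 723, 39), (146, 718, 38), (148, 712, 41), (150, 711, 23), (152, 711, -3), (154, 704, 2), (156, 698, 4), (158, 693, 4), (160, 687, 6), (162, 682, 4), (164, 677, 0)]
153 [(234, 130, 24), (235, 127, 38), (236, 124, 27), (266, 45, 31), (267, 42, 29), (268, 40, 31), (298, -40, 29), (299, -42, 33), (300, -45, 27)]
156 [(234, 130, 33), (235, 127, 29), (236, 124, 27), (266, 45, 27), (267, 42, 30), (268, 40, 28), (296, -35, 12), (298, -40, 34), (299, -43, 25), (300, -45, 23)]
158 [(234, 130, 33), (235, 127, 25), (236, 124, 25), (266, 45, 32), (267, 42, 32), (268, 39, 16), (298, -40, 26), (299, -43, 31), (300, -45, 28)]
```

```bash
python3 -m creep '{"slide":[[0.05,-0.08,-0.33],[0.05,-0.08,-0.65],[0.05,-0.08,-0.65],[0.05,-0.08,-0.65]],"twist":[[0,0,0],[0,0,0],[0,0,0],[0,0,0]],"fingers":[0,0,0,0]}' 80
python3 -m creep '{"slide":[[0,0,-0.33],[0,0,-0.47],[0,0,-0.47],[0,0,-0.47]],"twist":[[0,0,0],[0,0,0],[0,0,0],[0,0,0]],"fingers":[-0.3,-0.3,-0.3,-0.3]}' 80
python3 - <<'E'
from h import *
s=telemetry.get_state();print(s["contact_force"],s["moment"])
d=optics.get_image("wrist");cv2.imwrite("pics/w2.png",d["img"])
E
```

```text
clock: 1.8
position: [0.4153, 0.2027, 0.134]
ee_rot: [-0.001, -0.082, 0.997, 0.0]
contact_force: [0.4, -0.3, 0.9]
width: 0.0429
clock: 2.2
position: [0.4179, 0.203, 0.0655]
ee_rot: [0.002, -0.082, 0.997, 0.001]
contact_force: [-0.1, 1.0, -0.1]
width: 0.0301
[-0.1466615   0.9909556  -0.05882609] [ 0.01706856 -0.01191445 -0.022149  ]
```

View pics/w2.png

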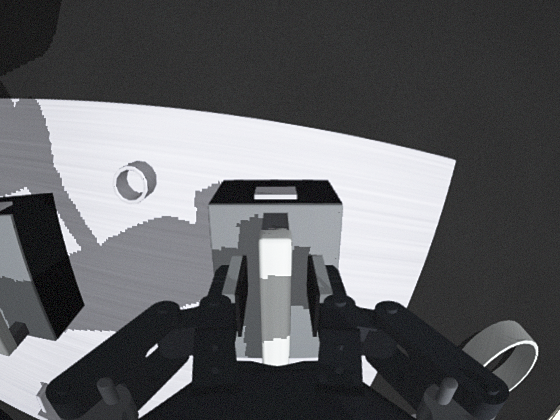

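The bar (columns 260–290) is centred between the pads at (238,290) and (318,285). Closing the gripper.

```bash
python3 -m creep '{"slide":[[0,0,0],[0,0,0],[0,0,0],[0,0,0],[0,0,0],[0,0,0],[0,0,0]],"twist":[[0,0,0],[0,0,0],[0,0,0],[0,0,0],[0,0,0],[0,0,0],[0,0,0]],"fingers":[-1,-1,-1,-1,-1,-1,-1]}' 80
python3 - <<'E'
from h import *
s=telemetry.get_state();print(s["contact_force"],s["moment"],s["position"],s["ee_rot"])
E
```

```text
clock: 2.95
position: [0.4178, 0.2022, 0.0656]
ee_rot: [0.003, -0.081, 0.997, 0.0]
contact_force: [-0.4, -1.1, 5.2]
width: 0.0126
[-0.35990003 -1.11166795  5.23396163] [-0.08845096  0.05959677  0.06744622] [0.4177682  0.20215596 0.0655913 ] [ 2.50324696e-03 -8.13436359e-02  9.96682901e-01  3.77232710e-04]
```

```bash
python3 -m creep '{"slide":[[0.008,0.001,0.008],[0.016,0.003,0.016],[0.025,0.004,0.025],[0.033,0.005,0.034],[0.041,0.007,0.043],[0.041,0.007,0.043],[0.041,0.007,0.043]],"twist":[[-0.0005,0.003,0],[-0.001,0.006,0],[-0.0015,0.009,0],[-0.002,0.012,0],[-0.0025,0.015,0],[-0.0025,0.015,0],[-0.0025,0.015,0]],"fingers":[-1,-1,-1,-1,-1,-1,-1]}' 80
python3 - <<'E'
from h import *
for k in range(4):
    d=optics.get_image("scene"); s=telemetry.get_state();print(s["clock"],s["contact_force"].round(2),s["moment"].round(3),s["position"].round(4),s["ee_rot"].round(4))
cv2.imwrite("pics/s3.png",cv2.resize(d["img"][150:300,300:500],None,fx=4,fy=4,interpolation=cv2.INTER_CUBIC))
E
```

```text
clock: 3.65
position: [0.422, 0.2029, 0.071]
ee_rot: [-0.048, -0.081, 0.996, -0.004]
contact_force: [-2.9, -0.9, 7.9]
width: 0.0119
3.7 [-2.9   0.1   8.57] [-0.033  0.079  0.031] [0.422  0.2029 0.071 ] [-0.048  -0.081   0.9955 -0.0039]
3.75 [-3.68 -0.84  8.9 ] [-0.045  0.058 -0.005] [0.422  0.2029 0.071 ] [-0.0479 -0.081   0.9956 -0.0039]
3.8 [-2.92 -1.88  8.3 ] [-0.035  0.047  0.015] [0.422  0.2029 0.071 ] [-0.0479 -0.081   0.9956 -0.0039]
3.85 [-3.62 -1.2   8.42] [-0.007  0.097 -0.032] [0.422  0.2029 0.071 ] [-0.0479 -0.081   0.9956 -0.0039]
```

View pics/s3.png

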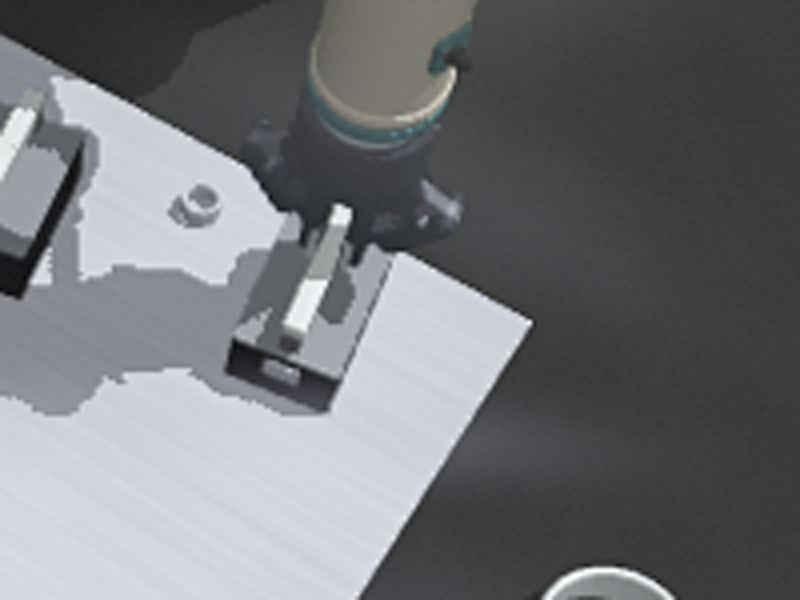

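```bash
python3 - <<'E'
from h import *
d=optics.get_image("wrist");cv2.imwrite("pics/w3.png",d["img"])
P,R,o=wpts(d)
# lid points: near case
c=np.array([.4355,.2052]); a=np.radians(9.5); ex=np.array([np.cos(a),np.sin(a)]); ey=np.array([-ex[1],ex[0]])
q=P[...,:2]-c; X=q@ex; Y=q@ey; Z=P[...,2]
for x0 in np.arange(-.06,.04,.01):
    m=(abs(X-x0)<.004)&(abs(Y)>.018)&(abs(Y)<.03)&(Z>.03)&(Z<.075)&(d["depth"]>0)
    b=(abs(X-x0)<.004)&(abs(Y)<.005)&(Z>.03)&(Z<.11)&(d["depth"]>0)
    print(round(x0,3),m.sum(),np.median(Z[m]).round(4) if m.any() else 0,b.sum(),np.median(Z[b]).round(4) if b.any() else 0)
E
```

```text
-0.06 0 0 0 0
-0.05 545 0.0447 234 0.0532
-0.04 702 0.0653 816 0.0854
-0.03 671 0.0645 411 0.0966
-0.02 619 0.0637 372 0.0958
-0.01 390 0.063 346 0.095
0.0 195 0.0622 291 0.0942
0.01 34 0.0616 267 0.0935
0.02 0 0 243 0.0926
0.03 0 0 156 0.092
```

View pics/w3.png

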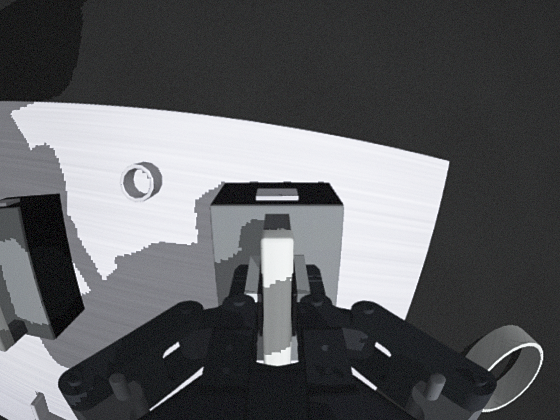

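```bash
python3 -m creep '{"slide":[[0,0,0.009],[0,0,0.017],[0,0,0.017],[0,0,0.017]],"twist":[[0,0.001,0],[-0.0003,0.002,0],[-0.0003,0.002,0],[-0.0003,0.002,0]],"fingers":[-1,-1,-1,-1]}' 80
cat >> h.py <<'E'
def feel(n=5,cam="wrist"):
    F=[];M=[]
    for k in range(n):
        d=optics.get_image(cam); s=telemetry.get_state(); F.append(s["contact_force"]);M.append(s["moment"])
    print("clk",s["clock"],"F",np.mean(F,0).round(2),"sd",np.std(F,0).round(2),"M",np.mean(M,0).round(3),"pos",s["position"].round(4),"rot",s["ee_rot"].round(4))
    return d
def tilt(d,c,deg):
    P,R,o=wpts(d); a=np.radians(deg); ex=np.array([np.cos(a),np.sin(a)]); ey=np.array([-ex[1],ex[0]])
    q=P[...,:2]-np.array(c); X=q@ex; Y=q@ey; Z=P[...,2]
    b=(X>-.035)&(X<.035)&(abs(Y)<.005)&(Z>.08)&(Z<.115)&(d["depth"]>0)
    k=np.polyfit(X[b],Z[b],1); r=abs(Z[b]-np.polyval(k,X[b]))<.003; k=np.polyfit(X[b][r],Z[b][r],1)
    print("bar slope deg",np.degrees(np.arctan(-k[0])).round(2),"z mid",k[1].round(4),"far edge-plate rise est mm",round(float((k[1]+k[0]*.052)*1000),1))
E
python3 - <<'E'
from h import *
d=feel(); tilt(d,(.4355,.2052),9.5)
E
```

```text
clock: 4.3
position: [0.423, 0.2031, 0.0722]
ee_rot: [-0.053, -0.081, 0.995, -0.004]
contact_force: [2.2, 1.1, -1.8]
width: 0.0126
clk 4.55 F [ 2.8   0.93 -2.94] sd [0.26 0.31 0.41] M [ 0.225 -0.91   0.017] pos [0.4224 0.2029 0.0723] rot [-0.0535 -0.0811  0.9953 -0.0043]
bar slope deg 5.49 z mid 0.0953 far edge-plate rise est mm 90.3
```

```bash
python3 -m creep '{"slide":[[-0.01,-0.002,-0.015],[-0.02,-0.004,-0.03],[-0.03,-0.005,-0.043],[-0.041,-0.007,-0.055],[-0.041,-0.007,-0.055],[-0.041,-0.007,-0.055]],"twist":[[0.0007,-0.004,0],[0.0014,-0.008,0],[0.002,-0.0125,0],[0.0028,-0.017,0],[0.0028,-0.017,0],[0.0028,-0.017,0]],"fingers":[-1,-1,-1,-1,-1,-1]}' 80
python3 - <<'E'
from h import *
d=feel(3); tilt(d,(.4355,.2052),9.5)
E
python3 -m creep '{"slide":[[0,0,0],[0,0,0],[0,0,0],[0,0,0],[0,0,0.3],[0,0,0.55],[0,0,0.55]],"twist":[[0,0,0],[0,0,0],[0,0,0],[0,0,0],[0,0,0],[0,0,0],[0,0,0]],"fingers":[-0.3,-0.3,-0.3,-0.3,-0.2,0,0]}' 80
python3 - <<'E'
from h import *
d=optics.get_image("wrist"); bars(d); print(telemetry.get_state()["contact_force"])
E
```

```text
clock: 5.15
position: [0.4163, 0.2019, 0.0656]
ee_rot: [0.001, -0.081, 0.997, 0.0]
contact_force: [1.6, 0.4, 9.5]
width: 0.0124
clk 5.3 F [ 0.16 -0.43  9.09] sd [0.38 0.08 0.35] M [ 0.004 -0.182  0.021] pos [0.4163 0.2019 0.0656] rot [ 8.000e-04 -8.130e-02  9.967e-01  1.000e-04]
bar slope deg -0.08 z mid 0.0899 far edge-plate rise est mm 89.9
clock: 6.0
position: [0.4191, 0.2029, 0.1509]
ee_rot: [0.005, -0.081, 0.997, 0.001]
contact_force: [1.2, 0.4, 0.2]
width: 0.043
[265, 177, 22, 125, 2465] mean [431.9 204.3] ang 9.6 rect [436.  204.9] [97.6 14.2] 9.4 z 0.0897
[22, 195, 44, 101, 1552] mean [475.9   6. ] ang 11.0 rect [478.6   6.7] [97.5 21.2] 11.1 z 0.0891
[0.1505993  0.29490784 0.5130071 ]
```

```bash
python3 -m creep '{"slide":[[0.067,-0.33,0],[0.133,-0.67,0],[0.133,-0.67,0]],"twist":[[0,0,0.003],[0,0,0.0055],[0,0,0.0055]],"fingers":[0,0,0]}' 80
python3 -m creep '{"slide":[[0.067,-0.33,0],[0.133,-0.67,0],[0.133,-0.67,0],[0.133,-0.67,0]],"twist":[[0,0,0],[0,0,0],[0,0,0],[0,0,0]],"fingers":[0,0,0,0]}' 80
python3 - <<'E'
from h import *
d=optics.get_image("wrist"); cv2.imwrite("pics/w4.png",d["img"]); bars(d); print(telemetry.get_state()["position"],telemetry.get_state()["ee_rot"])
E
```

```text
clock: 6.35
position: [0.4357, 0.0968, 0.1453]
ee_rot: [-0.001, -0.096, 0.995, -0.001]
contact_force: [-0.8, 0.5, -0.3]
width: 0.0429
clock: 6.75
position: [0.4548, 0.0004, 0.1454]
ee_rot: [-0.001, -0.097, 0.995, 0.001]
contact_force: [-1.0, -0.3, 0.2]
width: 0.0427
[12, 117, 25, 117, 1832] mean [ 453.6 -207. ] ang 4.6 rect [ 455.8 -206.7] [96.6 21.1] 5.1 z 0.089
[263, 191, 22, 124, 2482] mean [474.3   2.6] ang 11.8 rect [478.9   3.3] [97.5 13.9] 11.6 z 0.0897
[492, 190, 43, 105, 1666] mean [434.  202.2] ang 9.8 rect [436.7 202.7] [98.  21.9] 9.6 z 0.0895
[0.45459939 0.00140506 0.14553126] [-1.35632958e-03 -9.76696989e-02  9.95217541e-01  9.14502861e-04]
```

View pics/w4.png

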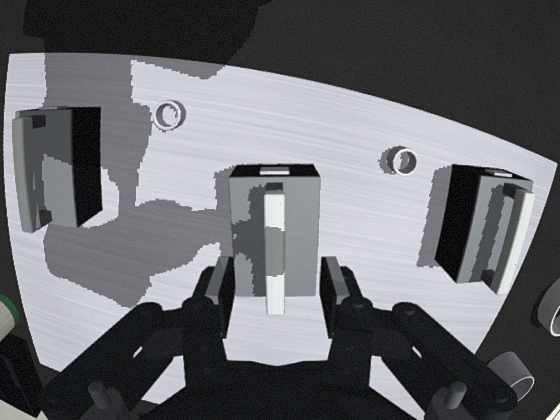

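The middle bar is at columns 265–285, centred between the pads at about (218,290) and (337,290). Descending and pinching.

```bash
python3 -m creep '{"slide":[[0.027,-0.005,-0.27],[0.027,-0.005,-0.53],[0.027,-0.005,-0.53],[0.027,-0.005,-0.53],[0.027,-0.005,-0.53],[0.027,-0.005,-0.53],[0.027,-0.005,-0.53],[0.027,-0.005,-0.53],[0.027,-0.005,-0.53],[0.027,-0.005,-0.53]],"twist":[[0,0,0],[0,0,0],[0,0,0],[0,0,0],[0,0,0],[0,0,0],[0,0,0],[0,0,0],[0,0,0],[0,0,0]],"fingers":[0,0,-0.3,-0.5,-1,-1,-1,-1,-1,-1]}' 80
python3 - <<'E'
from h import *
d=feel(3); tilt(d,(.477,.0038),11.4)
E
```

```text
clock: 7.8
position: [0.4604, 0.0002, 0.068]
ee_rot: [0.001, -0.098, 0.995, 0.0]
contact_force: [0.1, 3.0, 5.0]
width: 0.0122
clk 7.95 F [-0.6   2.15  6.21] sd [0.37 0.74 0.72] M [0.489 0.15  0.06 ] pos [4.604e-01 2.000e-04 6.800e-02] rot [ 9.000e-04 -9.820e-02  9.952e-01  2.000e-04]
bar slope deg -0.09 z mid 0.0899 far edge-plate rise est mm 90.0
```

```bash
python3 -m creep '{"slide":[[0.008,0.0016,0.01],[0.016,0.003,0.02],[0.024,0.005,0.03],[0.032,0.0065,0.04],[0.04,0.008,0.049],[0.04,0.008,0.049],[0.04,0.008,0.049]],"twist":[[-0.0006,0.0031,0],[-0.0013,0.0062,0],[-0.0019,0.0094,0],[-0.0026,0.0126,0],[-0.0032,0.0157,0],[-0.0032,0.0157,0],[-0.0032,0.0157,0]],"fingers":[-1,-1,-1,-1,-1,-1,-1]}' 80
python3 - <<'E'
from h import *
d=feel(4); tilt(d,(.477,.0038),11.4)
E
```

```text
clock: 8.65
position: [0.4661, 0.0012, 0.0742]
ee_rot: [-0.05, -0.098, 0.994, -0.005]
contact_force: [0.2, 0.7, -0.9]
width: 0.0123
clk 8.85 F [ 0.75  1.04 -2.65] sd [0.6  0.49 0.65] M [ 0.28  -0.418  0.008] pos [0.4661 0.0012 0.0743] rot [-0.0495 -0.0981  0.9939 -0.0051]
bar slope deg 5.19 z mid 0.0951 far edge-plate rise est mm 90.4
```

```bash
python3 -m creep '{"slide":[[0.001,0,0.003],[0.001,0,0.005],[0.001,0,0.005],[0.001,0,0.005]],"twist":[[-0.0001,0.0005,0],[-0.0002,0.001,0],[-0.0002,0.001,0],[-0.0002,0.001,0]],"fingers":[-1,-1,-1,-1]}' 80
python3 - <<'E'
from h import *
d=feel(6); tilt(d,(.477,.0038),11.4)
E
```

```text
clock: 9.25
position: [0.4658, 0.0011, 0.075]
ee_rot: [-0.053, -0.098, 0.994, -0.005]
contact_force: [1.7, 0.4, -3.7]
width: 0.0121
clk 9.55 F [ 1.28  0.3  -4.39] sd [0.43 0.43 0.47] M [ 0.124 -0.397 -0.034] pos [0.4658 0.0011 0.0751] rot [-0.0533 -0.0982  0.9937 -0.0055]
bar slope deg 5.89 z mid 0.0958 far edge-plate rise est mm 90.5
```

Both readings exceed an empty case's whole weight (2 N), so the left and middle cases are full. Lowering the middle case.

```bash
python3 -m creep '{"slide":[[-0.01,-0.002,-0.013],[-0.02,-0.004,-0.026],[-0.03,-0.006,-0.039],[-0.041,-0.008,-0.052],[-0.041,-0.008,-0.052],[-0.041,-0.008,-0.052]],"twist":[[0.0008,-0.004,0],[0.0017,-0.008,0],[0.0025,-0.0125,0],[0.0034,-0.0167,0],[0.0034,-0.0167,0],[0.0034,-0.0167,0]],"fingers":[-1,-1,-1,-1,-1,-1]}' 80
python3 - <<'E'
from h import *
d=feel(2); tilt(d,(.477,.0038),11.4)
E
python3 -m creep '{"slide":[[0,0,0],[0,0,0],[0,0,0],[0,0,0],[0,0,0.3],[0,0,0.55],[0,0,0.55]],"twist":[[0,0,0],[0,0,0],[0,0,0],[0,0,0],[0,0,0],[0,0,0],[0,0,0]],"fingers":[-0.3,-0.3,-0.3,-0.3,-0.2,0,0]}' 80
python3 - <<'E'
from h import *
d=optics.get_image("wrist"); bars(d); print(telemetry.get_state()["position"])
E
```

```text
clock: 10.15
position: [0.4593, -0.0005, 0.068]
ee_rot: [-0.001, -0.099, 0.995, -0.0]
contact_force: [-2.0, -2.3, 4.6]
width: 0.0121
clk 10.25 F [-2.7  -2.94  6.36] sd [0.04 0.25 0.84] M [-0.248  0.391 -0.052] pos [ 0.4593 -0.0005  0.068 ] rot [-8.000e-04 -9.870e-02  9.951e-01 -5.000e-04]
bar slope deg -0.07 z mid 0.0899 far edge-plate rise est mm 89.9
clock: 10.95
position: [0.4636, -0.0004, 0.1544]
ee_rot: [0.005, -0.098, 0.995, -0.001]
contact_force: [1.0, 0.1, 0.4]
width: 0.0426
[20, 103, 24, 115, 1794] mean [ 454.1 -207.1] ang 4.7 rect [ 455.9 -207. ] [96.7 20.3] 4.8 z 0.089
[268, 172, 21, 125, 2444] mean [474.3   2.3] ang 11.5 rect [477.8   2.9] [97.8 14.1] 11.5 z 0.0897
[492, 178, 42, 104, 1630] mean [434.5 202.4] ang 9.7 rect [436.8 202.7] [97.5 21.5] 9.4 z 0.0895
[ 4.61766083e-01 -1.85459464e-04  1.52226232e-01]
```

```bash
python3 -m creep '{"slide":[[-0.04,-0.35,0],[-0.08,-0.695,0],[-0.08,-0.695,0]],"twist":[[0,0,-0.009],[0,0,-0.018],[0,0,-0.018]],"fingers":[0,0,0]}' 80
python3 -m creep '{"slide":[[-0.04,-0.35,0],[-0.08,-0.695,0],[-0.08,-0.695,0],[-0.08,-0.695,0],[-0.08,-0.695,0]],"twist":[[0,0,0],[0,0,0],[0,0,0],[0,0,0],[0,0,0]],"fingers":[0,0,0,0,0]}' 80
python3 - <<'E'
from h import *
d=optics.get_image("wrist"); cv2.imwrite("pics/w5.png",d["img"]); bars(d); print(telemetry.get_state()["position"],telemetry.get_state()["ee_rot"])
E
```

```text
clock: 11.3
position: [0.4469, -0.1084, 0.1488]
ee_rot: [-0.001, -0.04, 0.999, -0.001]
contact_force: [-0.1, 0.1, 0.1]
width: 0.0423
clock: 11.8
position: [0.4351, -0.2069, 0.1489]
ee_rot: [-0.001, -0.042, 0.999, 0.001]
contact_force: [0.3, 0.3, -0.2]
width: 0.0428
[259, 183, 21, 125, 2410] mean [ 451.  -210.3] ang 5.1 rect [ 455.4 -210.2] [97.7 13.6] 5.0 z 0.0897
[485, 232, 33, 94, 1405] mean [4.743e+02 1.000e-01] ang 12.2 rect [4.78e+02 4.00e-01] [100.5  21.6] 11.6 z 0.0896
[ 0.43527367 -0.20664849  0.14918911] [-6.88800971e-04 -4.25569674e-02  9.99093273e-01  1.03010977e-03]
```

View pics/w5.png

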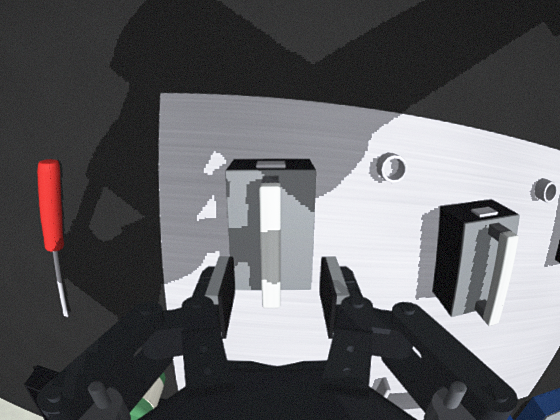

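The right bar is at column ~270 and the pad midpoint at ~278, so I need to go about 4.5 mm toward −y.

```bash
python3 -m creep '{"slide":[[0,-0.03,-0.27],[0,-0.03,-0.55],[0,-0.03,-0.55],[0,-0.03,-0.55],[0,-0.03,-0.55],[0,-0.03,-0.55],[0,-0.03,-0.55],[0,-0.03,-0.55],[0,-0.03,-0.55],[0,-0.03,-0.55]],"twist":[[0,0,0],[0,0,0],[0,0,0],[0,0,0],[0,0,0],[0,0,0],[0,0,0],[0,0,0],[0,0,0],[0,0,0]],"fingers":[0,0,-0.3,-0.5,-1,-1,-1,-1,-1,-1]}' 80
python3 - <<'E'
from h import *
d=feel(3); tilt(d,(.4535,-.2085),4.9)
E
```

```text
clock: 12.85
position: [0.4365, -0.2132, 0.0686]
ee_rot: [0.001, -0.042, 0.999, -0.0]
contact_force: [-0.8, 1.5, 6.3]
width: 0.0124
clk 13.0 F [-0.44  2.18  6.9 ] sd [0.48 0.48 0.15] M [0.227 0.047 0.018] pos [ 0.4365 -0.2132  0.0686] rot [ 1.000e-03 -4.180e-02  9.991e-01 -3.000e-04]
bar slope deg 2.14 z mid 0.0904 far edge-plate rise est mm 88.5
```

```bash
cat >> h.py <<'E'
def prof(d,c,deg):
    P,R,o=wpts(d); a=np.radians(deg); ex=np.array([np.cos(a),np.sin(a)]); ey=np.array([-ex[1],ex[0]])
    q=P[...,:2]-np.array(c); X=q@ex; Y=q@ey; Z=P[...,2]
    for x0 in np.arange(-.05,.05,.01):
        m=(abs(X-x0)<.003)&(abs(Y)>.018)&(abs(Y)<.03)&(Z>.03)&(Z<.075)&(d["depth"]>0)
        b=(abs(X-x0)<.003)&(abs(Y)<.005)&(Z>.08)&(Z<.115)&(d["depth"]>0)
        print(round(x0,3),"lid",np.median(Z[m]).round(4) if m.any() else 0,"bar",np.median(Z[b]).round(4) if b.any() else 0)
E
python3 - <<'E'
from h import *
d=optics.get_image("wrist"); cv2.imwrite("pics/w6.png",d["img"]); prof(d,(.4535,-.2085),4.9); bars(d)
E
```

```text
-0.05 lid 0.0509 bar 0
-0.04 lid 0.058 bar 0.0899
-0.03 lid 0.058 bar 0.0903
-0.02 lid 0.058 bar 0.0904
-0.01 lid 0.0581 bar 0.0902
0.0 lid 0.0582 bar 0.09
0.01 lid 0.0582 bar 0.09
0.02 lid 0 bar 0.09
0.03 lid 0 bar 0.0899
0.04 lid 0 bar 0
[231, 226, 92, 140, 4816] mean [ 438.2 -213.1] ang 4.9 rect [ 444.5 -209.5] [79.6 39.7] 19.6 z 0.0899
[533, 311, 27, 68, 760] mean [497.    1.4] ang 23.4 rect [491.5   2.1] [75.8 25.3] 11.3 z 0.0884
```

View pics/w6.png

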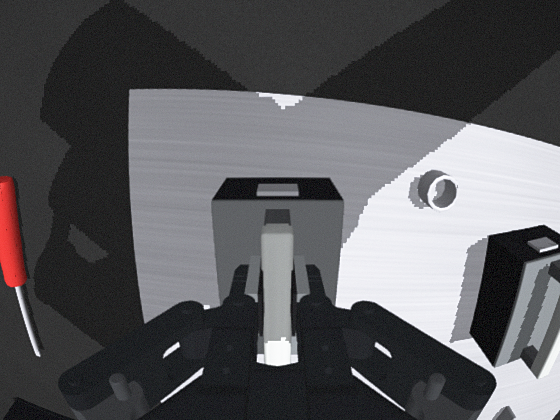

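```bash
python3 -m creep '{"slide":[[0.008,0.0007,0.009],[0.016,0.0014,0.018],[0.024,0.002,0.027],[0.032,0.0027,0.036],[0.04,0.0034,0.044],[0.04,0.0034,0.044],[0.04,0.0034,0.044]],"twist":[[-0.0003,0.0031,0],[-0.0005,0.0062,0],[-0.0008,0.0094,0],[-0.001,0.0126,0],[-0.0013,0.0157,0],[-0.0013,0.0157,0],[-0.0013,0.0157,0]],"fingers":[-1,-1,-1,-1,-1,-1,-1]}' 80
python3 - <<'E'
from h import *
d=feel(5); tilt(d,(.4535,-.2115),4.9)
E
```

```text
clock: 13.75
position: [0.442, -0.2126, 0.0745]
ee_rot: [-0.05, -0.042, 0.998, -0.002]
contact_force: [-2.9, -0.2, 6.9]
width: 0.0122
clk 14.0 F [-2.    0.95  6.34] sd [0.48 0.25 0.55] M [0.102 0.038 0.002] pos [ 0.442  -0.2126  0.0745] rot [-0.0499 -0.0421  0.9979 -0.0022]
bar slope deg 5.03 z mid 0.0949 far edge-plate rise est mm 90.4
```

```bash
python3 -m creep '{"slide":[[0.001,0,0.004],[0.002,0,0.009],[0.002,0,0.009],[0.002,0,0.009]],"twist":[[0,0.0005,0],[0,0.001,0],[0,0.001,0],[0,0.001,0]],"fingers":[-1,-1,-1,-1]}' 80
python3 - <<'E'
from h import *
d=feel(5); tilt(d,(.4535,-.2115),4.9)
E
```

```text
clock: 14.4
position: [0.4426, -0.2127, 0.0752]
ee_rot: [-0.052, -0.042, 0.998, -0.002]
contact_force: [-0.2, 0.3, 2.4]
width: 0.0124
clk 14.65 F [1.32 0.04 0.54] sd [0.42 0.46 0.52] M [-0.046 -0.442  0.015] pos [ 0.4424 -0.2126  0.0753] rot [-0.0522 -0.0419  0.9978 -0.002 ]
bar slope deg 5.58 z mid 0.0956 far edge-plate rise est mm 90.5
```

The moment balance gives about 1–2 N, so the right case is empty. Lowering it.

```bash
python3 -m creep '{"slide":[[-0.01,-0.001,-0.013],[-0.02,-0.002,-0.026],[-0.03,-0.003,-0.039],[-0.042,-0.0034,-0.051],[-0.042,-0.0034,-0.051],[-0.042,-0.0034,-0.051]],"twist":[[0.0003,-0.004,0],[0.0006,-0.008,0],[0.001,-0.0125,0],[0.0013,-0.0167,0],[0.0013,-0.0167,0],[0.0013,-0.0167,0]],"fingers":[-1,-1,-1,-1,-1,-1]}' 80
python3 - <<'E'
from h import *
d=feel(2); tilt(d,(.4535,-.2115),4.9)
E
python3 -m creep '{"slide":[[0,0,0],[0,0,0],[0,0,0],[0,0,0],[0,0,0.3],[0,0,0.6],[0,0,0.6]],"twist":[[0,0,0],[0,0,0],[0,0,0],[0,0,0],[0,0,0],[0,0,0],[0,0,0]],"fingers":[-0.3,-0.3,-0.3,-0.3,-0.2,0,0]}' 80
python3 - <<'E'
from h import *
d=optics.get_image("wrist"); bars(d); print(telemetry.get_state()["position"],telemetry.get_state()["ee_rot"])
E
```

```text
clock: 15.25
position: [0.436, -0.213, 0.0686]
ee_rot: [0.001, -0.042, 0.999, -0.0]
contact_force: [0.3, 2.0, 6.6]
width: 0.0121
clk 15.35 F [0.44 1.28 7.08] sd [0.2  0.02 0.04] M [ 0.098 -0.108  0.04 ] pos [ 0.4361 -0.213   0.0686] rot [ 6.000e-04 -4.180e-02  9.991e-01 -1.000e-04]
bar slope deg -0.12 z mid 0.09 far edge-plate rise est mm 90.1
clock: 16.05
position: [0.4392, -0.2154, 0.1631]
ee_rot: [0.005, -0.042, 0.999, -0.004]
contact_force: [1.3, -0.1, 0.8]
width: 0.0425
[272, 171, 21, 121, 2273] mean [ 451.1 -211.3] ang 5.0 rect [ 454.6 -211. ] [97.5 14. ] 4.9 z 0.0897
[487, 223, 32, 91, 1311] mean [4.745e+02 2.000e-01] ang 12.0 rect [478.4   0.9] [100.3  20.9] 11.4 z 0.0897
[ 0.43759119 -0.21428542  0.16050723] [ 0.00277089 -0.04204133  0.99910985 -0.00208898]
```

```bash
python3 - <<'E'
from h import *
ds=[optics.get_image("top") for _ in range(4)]
d=ds[0]; d["world_from_camera"]=np.array(d["world_from_camera"]); d["depth"]=np.mean([x["depth"] for x in ds],0)
P,R,o=pts(d); f=210/np.tan(np.radians(d["fovy"])/2); M=d["world_from_camera"]
def ray(u,v): return M[:3,:3]@np.array([(u-d["cx"])/f,(v-d["cy"])/f,1.])
L=[]
for u in list(range(239,264))+list(range(271,296)):
    z=P[143:154,u,2]
    for k in range(10):
        if z[k]>.021>=z[k+1]:
            v=143+k+(z[k]-.021)/(z[k]-z[k+1]); r=ray(u,v); p=o+r*((.021-o[2])/r[2]); L.append(p[:2]); break
L=np.array(L); k=np.polyfit(L[:,1],L[:,0],1); r=L[:,0]-np.polyval(k,L[:,1]); g=abs(r)<.004; k=np.polyfit(L[g,1],L[g,0],1)
print("face x=",k,"deg",np.degrees(np.arctan(k[0])),"sd",r[g].std(),"x at 85,42,0",np.polyval(k,[.085,.042,0]))
# fins: z weight centroid
for v0,v1 in((151,158),):
    for a,b in((230,241),(262,273),(293,305)):
        pp=[]
        for v in range(v0,v1):
            w=np.clip(P[v,a:b,2]-.010,0,.02); uu=np.arange(a,b); u=(w*uu).sum()/w.sum(); r=ray(u,v); p=o+r*((.030-o[2])/r[2]); pp.append(p[:2])
        pp=np.array(pp); print("fin",(pp.mean(0)*1000).round(1),"yaw",np.degrees(np.polyfit(pp[:,0],pp[:,1],1)[0]).round(1))
bars(d,False,.078,.1,mn=30)
cv2.imwrite("pics/t6.png",cv2.resize(d["img"][110:200,210:330],None,fx=6,fy=6,interpolation=cv2.INTER_CUBIC))
E
```

```text
face x= [0.05935338 0.71094392] deg 3.3967132036074172 sd 0.00023673346116609496 x at 85,42,0 [0.71598896 0.71343676 0.71094392]
fin [697.  127.1] yaw -0.5
fin [697.8  42.7] yaw 6.5
fin [698.6 -42.2] yaw 5.6
[275, 219, 12, 38, 214] mean [474.6   4.2] ang 11.5 rect [474.7   4.2] [95.7 13.9] 11.3 z 0.0877
[362, 229, 7, 20, 111] mean [ 476.2 -206.3] ang 2.1 rect [ 474.3 -206.4] [47.3 15. ] 0.6 z 0.0872
[195, 235, 10, 38, 229] mean [433.  205.3] ang 9.1 rect [432.9 205.3] [94.1 15.1] 8.7 z 0.0879
```

View pics/t6.png

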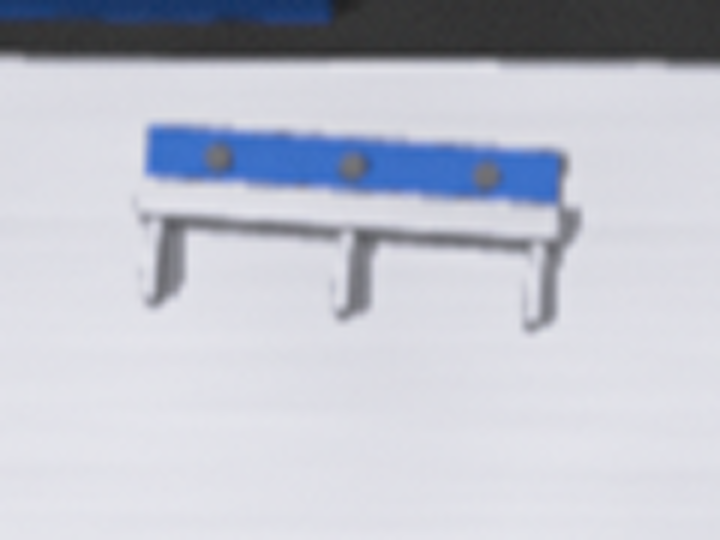

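```bash
python3 -m creep '{"slide":[[0.035,0.35,0],[0.075,0.71,0],[0.075,0.71,0]],"twist":[[0,0,0.009],[0,0,0.018],[0,0,0.018]],"fingers":[0,0,0]}' 80
python3 -m creep '{"slide":[[0.035,0.35,0],[0.075,0.71,0],[0.075,0.71,0],[0.075,0.71,0],[0.075,0.71,0]],"twist":[[0,0,0],[0,0,0],[0,0,0],[0,0,0],[0,0,0]],"fingers":[0,0,0,0,0]}' 80
python3 - <<'E'
from h import *
d=optics.get_image("wrist"); cv2.imwrite("pics/w7.png",d["img"]); bars(d); print(telemetry.get_state()["position"],telemetry.get_state()["ee_rot"])
E
```

```text
clock: 16.6
position: [0.4451, -0.1017, 0.156]
ee_rot: [-0.002, -0.1, 0.995, 0.002]
contact_force: [0.1, 0.3, 0.1]
width: 0.0428
clock: 17.1
position: [0.4579, -0.0009, 0.157]
ee_rot: [-0.001, -0.098, 0.995, -0.0]
contact_force: [0.5, -0.0, 0.5]
width: 0.0428
[22, 110, 23, 113, 1747] mean [ 453.  -208.3] ang 4.5 rect [ 455. -208.] [96.2 20.7] 4.4 z 0.089
[267, 181, 20, 121, 2312] mean [473.9   2.2] ang 11.5 rect [477.9   2.8] [97.1 14.1] 11.9 z 0.0897
[489, 184, 40, 102, 1583] mean [434.2 202.3] ang 9.9 rect [436.7 202.5] [97.4 22. ] 9.5 z 0.0896
[ 0.45805719 -0.00125265  0.15716587] [-5.65968093e-04 -9.78701787e-02  9.95198991e-01 -2.76172014e-04]
```

View pics/w7.png

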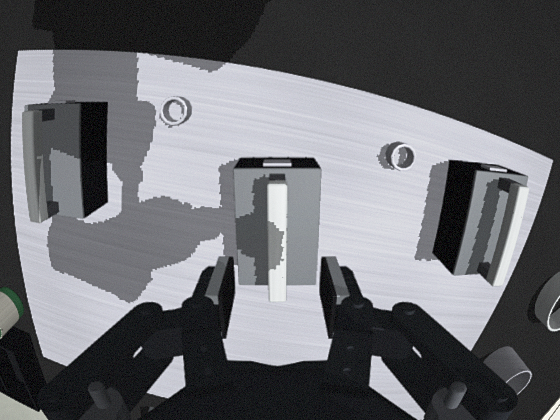

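The bar is at column 277 with the pads centred at ~278, so the middle case can be pinched.

```bash
python3 -m creep '{"slide":[[0,0,-0.3],[0,0,-0.6],[0,0,-0.6],[0,0,-0.6],[0,0,-0.6],[0,0,-0.6],[0,0,-0.6],[0,0,-0.6],[0,0,-0.6],[0,0,-0.6]],"twist":[[0,0,0],[0,0,0],[0,0,0],[0,0,0],[0,0,0],[0,0,0],[0,0,0],[0,0,0],[0,0,0],[0,0,0]],"fingers":[0,0,-0.3,-0.5,-1,-1,-1,-1,-1,-1]}' 100
python3 - <<'E'
from h import *
d=feel(2); tilt(d,(.477,.0035),11.4)
E
```

```text
clock: 18.15
position: [0.4595, -0.0007, 0.0692]
ee_rot: [0.002, -0.099, 0.995, -0.001]
contact_force: [-1.1, -3.8, 7.6]
width: 0.0116
clk 18.25 F [-0.65 -3.41  7.07] sd [0.08 0.25 0.63] M [-0.582  0.173 -0.092] pos [ 0.4595 -0.0007  0.0692] rot [ 0.0015 -0.0987  0.9951 -0.001 ]
bar slope deg -0.07 z mid 0.0899 far edge-plate rise est mm 89.9
```

```bash
python3 -m creep '{"slide":[[0,0,0.005],[0.02,0,0.005],[0.06,0,0.005],[0.11,0,0.005],[0.16,0,0.005],[0.21,0,0.005],[0.26,0.002,0.005],[0.31,0.004,0.005],[0.35,0.006,0.005],[0.38,0.007,0.005],[0.4,0.007,0.005],[0.4,0.007,0.005]],"twist":[[0,0,0],[0,0,-0.002],[0,0,-0.006],[0,0,-0.011],[0,0,-0.016],[0,0,-0.021],[0,0,-0.026],[0,0,-0.031],[0,0,-0.036],[0,0,-0.039],[0,0,-0.041],[0,0,-0.041]],"fingers":[-1,-1,-1,-1,-1,-1,-1,-1,-1,-1,-1,-1]}' 100
python3 - <<'E'
from h import *
d=feel(2); P=d; tilt(d,(.537,.001),-3.4); prof(d,(.537,.001),-3.4)
E
```

```text
clock: 19.45
position: [0.5129, 0.0029, 0.0692]
ee_rot: [-0.005, 0.03, 1.0, 0.001]
contact_force: [-12.7, 2.0, 16.6]
width: 0.0116
clk 19.55 F [-10.99   2.15  16.62] sd [0.82 0.49 0.71] M [ 0.198  1.58  -0.011] pos [0.5129 0.0029 0.0692] rot [-0.0051  0.0304  0.9995  0.0013]
bar slope deg 0.02 z mid 0.0898 far edge-plate rise est mm 89.8
-0.05 lid 0.0579 bar 0.0891
-0.04 lid 0.0578 bar 0.0898
-0.03 lid 0.0579 bar 0.0899
-0.02 lid 0.0578 bar 0.0898
-0.01 lid 0.0578 bar 0.0898
0.0 lid 0.0579 bar 0.0898
0.01 lid 0 bar 0.0898
0.02 lid 0 bar 0.0899
0.03 lid 0 bar 0
0.04 lid 0 bar 0
```

```bash
python3 -m creep '{"slide":[[0,0,0.013],[0.03,0.001,0.013],[0.08,0.003,0.013],[0.13,0.005,0.013],[0.18,0.007,0.013],[0.23,0.01,0.013],[0.28,0.012,0.013],[0.32,0.014,0.013],[0.35,0.016,0.013],[0.37,0.017,0.013],[0.37,0.017,0.013]],"twist":[[0,0,0],[0,0,0],[0,0,0],[0,0,0],[0,0,0],[0,0,0],[0,0,0],[0,0,0],[0,0,0],[0,0,0],[0,0,0]],"fingers":[-1,-1,-1,-1,-1,-1,-1,-1,-1,-1,-1]}' 100
python3 - <<'E'
from h import *
d=feel(2); s=telemetry.get_state()["position"]; tilt(d,(s[0]+.018,s[1]-.001),-3.4)
t=optics.get_image("top"); cv2.imwrite("pics/t8.png",cv2.resize(t["img"][110:260,190:330],None,fx=5,fy=4,interpolation=cv2.INTER_CUBIC))
t=optics.get_image("scene"); cv2.imwrite("pics/s8.png",cv2.resize(t["img"][140:320,180:420],None,fx=3.3,fy=3.3,interpolation=cv2.INTER_CUBIC))
E
```

```text
clock: 20.65
position: [0.5742, 0.0036, 0.0704]
ee_rot: [0.0, 0.03, 1.0, 0.0]
contact_force: [-0.7, 0.5, -6.8]
width: 0.0116
clk 20.75 F [-0.62  0.17 -6.67] sd [0.11 0.11 0.28] M [-0.009  0.104  0.038] pos [0.5733 0.0037 0.0703] rot [-3.000e-04  3.020e-02  9.995e-01  1.000e-04]
bar slope deg 0.42 z mid 0.0908 far edge-plate rise est mm 90.4
```

View pics/t8.png

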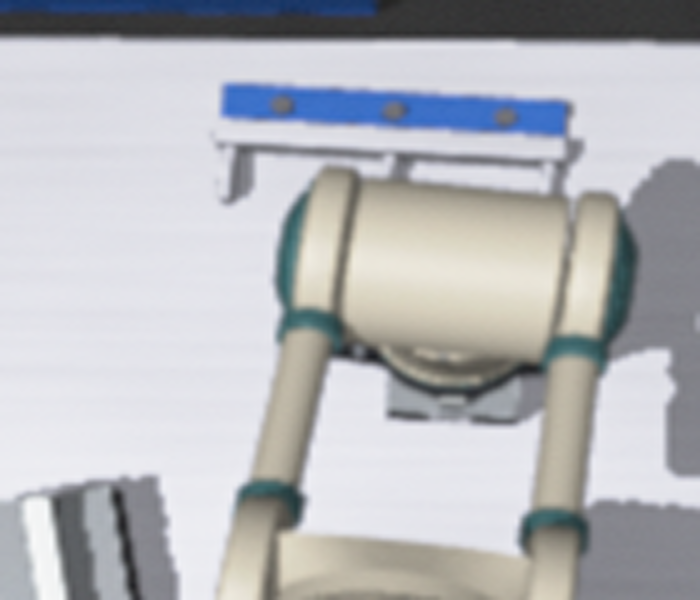

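View pics/s8.png

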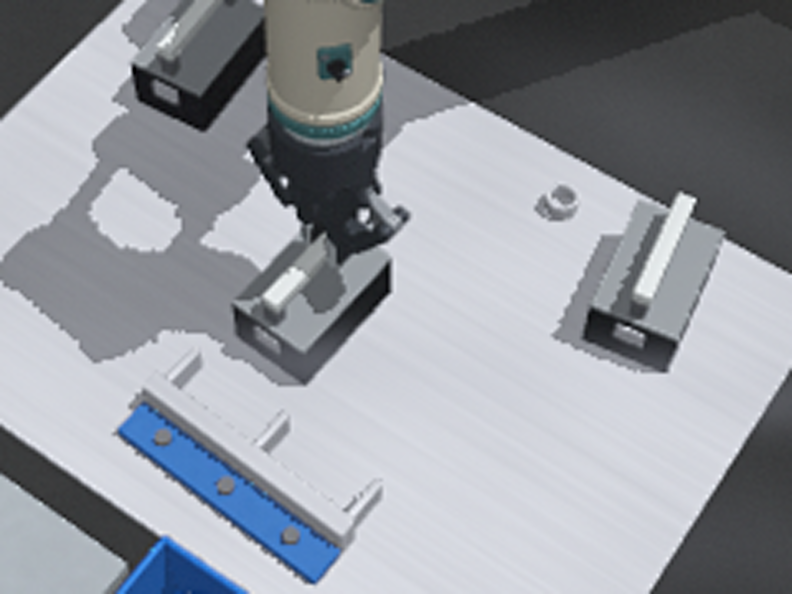

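The case is nearly unloaded onto the gripper, so I'll lower a little first and then go on to the slot mouth.

```bash
python3 -m creep '{"slide":[[0,0,-0.005],[0,0,-0.009],[0,0,-0.009],[0.03,0.001,-0.009],[0.08,0.002,-0.009],[0.13,0.003,-0.009],[0.17,0.004,-0.009],[0.2,0.004,-0.009],[0.2,0.004,-0.009]],"twist":[[0,0,0],[0,0,0],[0,0,0],[0,0,0],[0,0,0],[0,0,0],[0,0,0],[0,0,0],[0,0,0]],"fingers":[-1,-1,-1,-1,-1,-1,-1,-1,-1]}' 100
python3 - <<'E'
from h import *
d=feel(2); s=telemetry.get_state()["position"]; tilt(d,(s[0]+.018,s[1]-.001),-3.4)
t=optics.get_image("scene"); cv2.imwrite("pics/s9.png",cv2.resize(t["img"][200:320,190:350],None,fx=5,fy=5,interpolation=cv2.INTER_CUBIC))
E
```

```text
clock: 21.75
position: [0.6048, 0.0042, 0.0692]
ee_rot: [0.001, 0.03, 1.0, 0.0]
contact_force: [-0.2, 0.7, -0.1]
width: 0.0118
clk 21.85 F [-0.72 -0.28 -1.38] sd [0.71 0.01 0.07] M [-0.032  0.136 -0.027] pos [0.6048 0.0042 0.0692] rot [0.0011 0.0303 0.9995 0.    ]
bar slope deg 0.05 z mid 0.0898 far edge-plate rise est mm 89.8
```

View pics/s9.png

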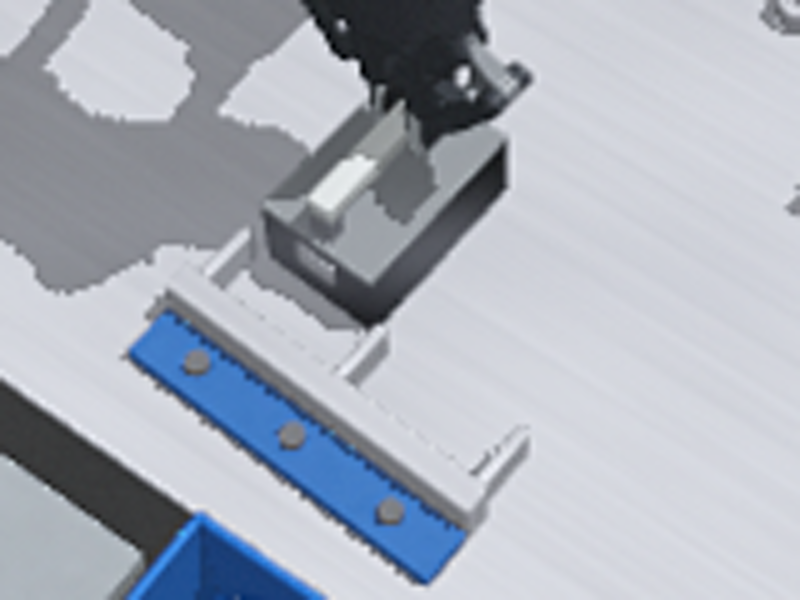

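```bash
python3 - <<'E'
from h import *
d=optics.get_image("scene"); M=np.array(d["world_from_camera"]); f=210/np.tan(np.radians(d["fovy"])/2)
def at(u,v,z,org=(190,200,5)):
    u=org[0]+u/org[2]; v=org[1]+v/org[2]; r=M[:3,:3]@np.array([(u-.4-d["cx"])/f,(v-.4-d["cy"])/f,1.]); return (M[:3,3]+r*((z-M[2,3])/r[2]))[:2]*1000
print("case nose corner bottom",at(372,325,.004),"lid corners",at(372,283,.056),at(265,210,.056))
print("fin mid tip top",at(372,330,.030),at(387,333,.030),"fin right tip top",at(245,232,.03),at(254,235,.03),"left",at(528,432,.03))
bars(d,False,.03,.04,mn=20,xr=(.6,.75),zz=.034)
E
```

```text
case nose corner bottom [672.72051768  29.8683875 ] lid corners [675.24815433  34.23936251] [673.1739093 -30.7713269]
fin mid tip top [684.88777862  40.14850394] [682.06345627  46.89137403] fin right tip top [677.90537007 -41.86966409] [676.69349374 -37.26654352] left [685.45290502 130.2208001 ]
[243, 239, 42, 23, 78] mean [655.8  19.6] ang -43.1 rect [654.1  20.5] [ 51.4 101. ] 44.7 z 0.0353
[223, 246, 67, 58, 511] mean [720.5  41.4] ang 85.8 rect [707.6  41.1] [187.7  50.7] 86.6 z 0.0374
```

The case is flat on the plate, its nose centred between the fins with about 6 mm to spare on each side. Continuing to just short of the stop.

```bash
python3 -m creep '{"slide":[[0.02,-0.001,-0.002],[0.06,-0.003,-0.002],[0.1,-0.006,-0.002],[0.14,-0.008,-0.002],[0.17,-0.01,-0.002],[0.19,-0.011,-0.002],[0.2,-0.012,-0.002],[0.2,-0.012,-0.002]],"twist":[[0,0,0],[0,0,0],[0,0,0],[0,0,0],[0,0,0],[0,0,0],[0,0,0],[0,0,0]],"fingers":[-1,-1,-1,-1,-1,-1,-1,-1]}' 100
python3 - <<'E'
from h import *
d=feel(2); s=telemetry.get_state()["position"]; tilt(d,(s[0]+.018,s[1]-.001),-3.4)
E
```

```text
clock: 22.75
position: [0.6317, 0.0026, 0.0693]
ee_rot: [-0.002, 0.03, 1.0, 0.0]
contact_force: [-5.5, 0.8, 6.3]
width: 0.0118
clk 22.85 F [-5.96  0.96  4.45] sd [0.46 0.2  0.82] M [ 0.016  0.887 -0.009] pos [0.6317 0.0026 0.0693] rot [-1.900e-03  3.020e-02  9.995e-01  1.000e-04]
bar slope deg 0.03 z mid 0.0899 far edge-plate rise est mm 89.8
```

```bash
python3 -m creep '{"slide":[[0.007,0,0.001],[0.014,-0.001,0.001],[0.021,-0.001,0.001],[0.028,-0.002,0.001],[0.035,-0.002,0.001],[0.042,-0.003,0.001],[0.049,-0.003,0.001]],"twist":[[0,0,0],[0,0,0],[0,0,0],[0,0,0],[0,0,0],[0,0,0],[0,0,0]],"fingers":[-1,-1,-1,-1,-1,-1,-1]}' 100
python3 -m creep '{"slide":[[0.007,0,0],[0.014,-0.001,0]],"twist":[[0,0,0],[0,0,0]],"fingers":[-1,-1]}' 100
```

```text
clock: 23.55
position: [0.6388, 0.0022, 0.0694]
ee_rot: [-0.002, 0.03, 1.0, 0.0]
contact_force: [-6.7, 0.2, 4.9]
width: 0.0114
clock: 23.75
position: [0.6407, 0.0021, 0.0693]
ee_rot: [-0.002, 0.03, 1.0, 0.0]
contact_force: [-7.2, 0.9, 5.5]
width: 0.0116
```

```bash
python3 -m creep '{"slide":[[0.005,0,0],[0.01,0,0],[0.015,0,0]],"twist":[[0,0,0],[0,0,0],[0,0,0]],"fingers":[-1,-1,-1]}' 100
python3 -m creep '{"slide":[[0.005,0,0],[0.01,0,0]],"twist":[[0,0,0],[0,0,0]],"fingers":[-1,-1]}' 100
python3 - <<'E'
from h import *
d=feel(1); s=telemetry.get_state()["position"]; tilt(d,(s[0]+.018,s[1]-.001),-3.4)
t=optics.get_image("scene"); cv2.imwrite("pics/s10.png",cv2.resize(t["img"][200:320,190:350],None,fx=5,fy=5,interpolation=cv2.INTER_CUBIC))
E
```

```text
clock: 24.05
position: [0.6428, 0.002, 0.0694]
ee_rot: [-0.003, 0.03, 1.0, 0.0]
contact_force: [-7.2, 1.7, 5.7]
width: 0.0116
clock: 24.25
position: [0.6434, 0.002, 0.0694]
ee_rot: [-0.003, 0.03, 1.0, 0.0]
contact_force: [-10.3, -0.6, 6.9]
width: 0.0117
clk 24.3 F [-9.5   0.27  6.57] sd [0. 0. 0.] M [-0.071  1.251 -0.061] pos [0.6434 0.002  0.0694] rot [-0.0036  0.0301  0.9995  0.    ]
bar slope deg 0.12 z mid 0.0899 far edge-plate rise est mm 89.8
```

View pics/s10.png

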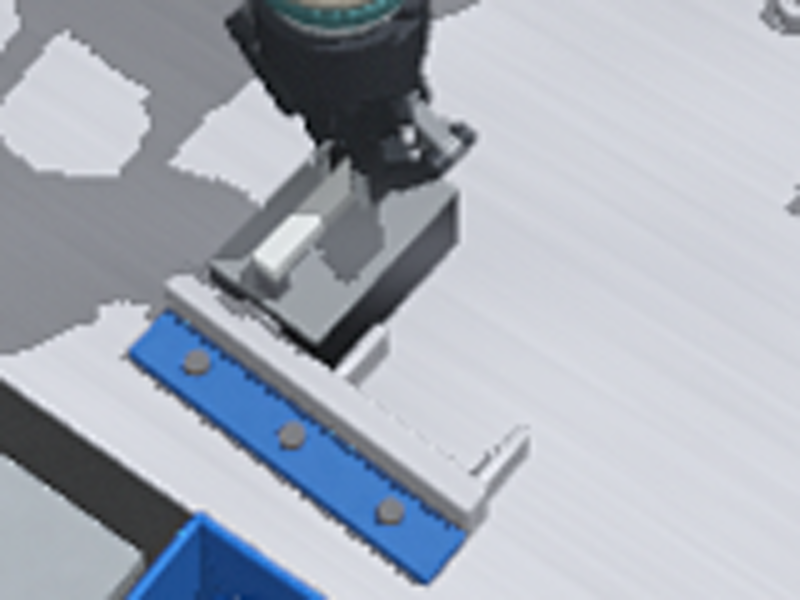

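```bash
python3 -m creep '{"slide":[[0.005,0,0],[0.01,0,0]],"twist":[[0,0,0],[0,0,0]],"fingers":[-1,-1]}' 100
python3 - <<'E'
from h import *
d=feel(2); s=telemetry.get_state()["position"]; tilt(d,(s[0]+.018,s[1]-.001),-3.4)
E
```

```text
clock: 24.55
position: [0.6434, 0.002, 0.0694]
ee_rot: [-0.005, 0.03, 1.0, -0.0]
contact_force: [-12.7, -0.8, 8.9]
width: 0.0115
clk 24.65 F [-12.7   -0.31   8.61] sd [0.41 0.46 0.36] M [-7.000e-02  1.684e+00 -1.000e-03] pos [0.6434 0.002  0.0694] rot [-0.005   0.03    0.9995 -0.    ]
bar slope deg 0.16 z mid 0.09 far edge-plate rise est mm 89.8
```

The case is home: force rose with no movement. I'll ease off the push, release and rise.

```bash
python3 -m creep '{"slide":[[-0.012,0,0.003],[-0.026,0,0.003],[-0.026,0,0.003]],"twist":[[0,0,0],[0,0,0],[0,0,0]],"fingers":[-1,-1,-1]}' 100
python3 -m creep '{"slide":[[0,0,0],[0,0,0],[0,0,0],[0,0,0],[0,0,0.3],[0,0,0.6],[0,0,0.6]],"twist":[[0,0,0],[0,0,0],[0,0,0],[0,0,0],[0,0,0],[0,0,0],[0,0,0]],"fingers":[-0.3,-0.3,-0.3,-0.3,-0.2,0,0]}' 80
python3 - <<'E'
from h import *
s=telemetry.get_state(); print(s["position"],s["contact_force"]); d=optics.get_image("wrist"); bars(d); cv2.imwrite("pics/w11.png",d["img"])
E
```

```text
clock: 24.95
position: [0.6434, 0.002, 0.0693]
ee_rot: [-0.001, 0.03, 1.0, 0.0]
contact_force: [-5.2, 0.4, 2.2]
width: 0.0117
clock: 25.65
position: [0.6494, 0.0014, 0.1666]
ee_rot: [0.007, 0.03, 1.0, -0.0]
contact_force: [0.4, 1.0, 0.2]
width: 0.0429
[0.64940872 0.00136942 0.16660616] [0.42959608 0.95894732 0.16429385]
[9, 0, 20, 65, 978] mean [ 474.8 -206.4] ang 6.8 rect [ 472.6 -206.1] [65.9 20.5] 4.5 z 0.0887
[510, 0, 18, 11, 161] mean [481.  209.8] ang -75.4 rect [481.4 210. ] [ 8.9 20.2] 12.8 z 0.089
[267, 165, 20, 121, 2268] mean [658.8   0.9] ang -3.3 rect [662.1   0.8] [14.1 97.8] 86.5 z 0.0897
```

View pics/w11.png

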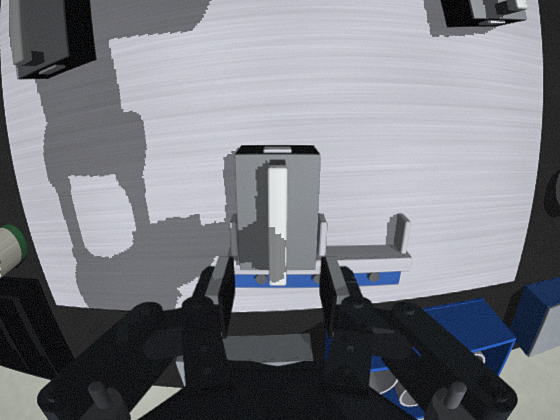

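The picture shows the middle case seated in the right slot, lid columns 235–321 between fins at about 233 and 323. Now the left case.

```bash
python3 -m creep '{"slide":[[-0.25,0.22,0],[-0.5,0.44,0],[-0.767,0.67,0],[-0.767,0.67,0]],"twist":[[0,0,0.01],[0,0,0.02],[0,0,0.0358],[0,0,0.0358]],"fingers":[0,0,0,0]}' 80
python3 -m creep '{"slide":[[-0.25,0.22,0],[-0.5,0.44,0],[-0.767,0.67,0],[-0.767,0.67,0],[-0.767,0.67,0]],"twist":[[0,0,0],[0,0,0],[0,0,0],[0,0,0],[0,0,0]],"fingers":[0,0,0,0,0]}' 80
python3 - <<'E'
from h import *
d=optics.get_image("wrist"); cv2.imwrite("pics/w12.png",d["img"]); bars(d); s=telemetry.get_state(); print(s["position"],s["ee_rot"])
E
```

```text
clock: 26.1
position: [0.5227, 0.1054, 0.1578]
ee_rot: [-0.004, -0.084, 0.996, 0.001]
contact_force: [0.5, 0.3, -0.3]
width: 0.0426
clock: 26.6
position: [0.4138, 0.2032, 0.1588]
ee_rot: [-0.0, -0.083, 0.997, -0.0]
contact_force: [1.2, -0.3, -0.3]
width: 0.043
[264, 183, 21, 119, 2264] mean [431.9 204.4] ang 9.4 rect [435.8 205. ] [96.5 14. ] 9.4 z 0.0897
[64, 351, 14, 14, 103] mean [616.6   4.1] ang -35.5 rect [616.9   2.3] [11.8 29.1] 49.8 z 0.0883
[0.4150521  0.20270691 0.15900326] [ 3.52019844e-04 -8.25635132e-02  9.96585699e-01 -2.94747179e-04]
```

View pics/w12.png

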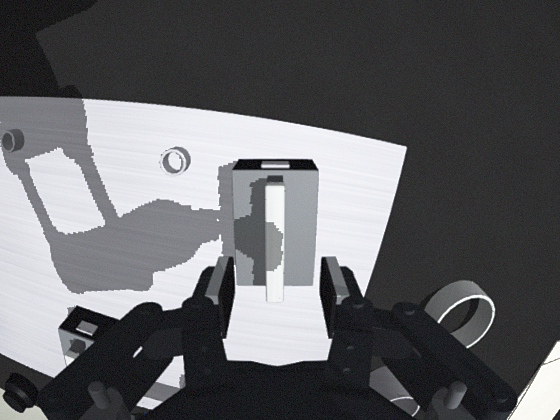

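```bash
python3 -m creep '{"slide":[[0.01,-0.008,-0.3],[0.01,-0.008,-0.61],[0.01,-0.008,-0.61],[0.01,-0.008,-0.61],[0.01,-0.008,-0.61],[0.01,-0.008,-0.61],[0.01,-0.008,-0.61],[0.01,-0.008,-0.61],[0.01,-0.008,-0.61],[0.01,-0.008,-0.61]],"twist":[[0,0,0],[0,0,0],[0,0,0],[0,0,0],[0,0,0],[0,0,0],[0,0,0],[0,0,0],[0,0,0],[0,0,0]],"fingers":[0,0,-0.3,-0.5,-1,-1,-1,-1,-1,-1]}' 100
python3 - <<'E'
from h import *
d=feel(2); tilt(d,(.4345,.205),9.4)
E
```

```text
clock: 27.65
position: [0.4175, 0.2018, 0.0691]
ee_rot: [0.002, -0.082, 0.997, 0.0]
contact_force: [1.5, -1.1, 6.6]
width: 0.0119
clk 27.75 F [ 2.24 -1.21  6.59] sd [0.54 0.55 0.09] M [-0.35  -0.263 -0.001] pos [0.4174 0.2018 0.0691] rot [ 1.800e-03 -8.230e-02  9.966e-01  1.000e-04]
bar slope deg -0.11 z mid 0.0899 far edge-plate rise est mm 90.0
```

```bash
python3 -m creep '{"slide":[[0,0,0.006],[0.03,-0.02,0.007],[0.09,-0.058,0.007],[0.15,-0.097,0.007],[0.21,-0.136,0.007],[0.27,-0.175,0.007],[0.33,-0.213,0.007],[0.39,-0.252,0.007],[0.45,-0.29,0.007],[0.51,-0.33,0.007],[0.55,-0.355,0.007],[0.575,-0.372,0.007],[0.575,-0.372,0.007]],"twist":[[0,0,0],[0,0,-0.001],[0,0,-0.003],[0,0,-0.005],[0,0,-0.007],[0,0,-0.009],[0,0,-0.011],[0,0,-0.013],[0,0,-0.015],[0,0,-0.017],[0,0,-0.018],[0,0,-0.018],[0,0,-0.018]],"fingers":[-1,-1,-1,-1,-1,-1,-1,-1,-1,-1,-1,-1,-1]}' 100
python3 - <<'E'
from h import *
d=feel(2); s=telemetry.get_state()["position"]; tilt(d,(s[0]+.018,s[1]+.001),3)
E
```

```text
clock: 29.05
position: [0.4975, 0.1476, 0.0692]
ee_rot: [-0.005, -0.025, 1.0, 0.002]
contact_force: [-9.1, 5.1, 12.3]
width: 0.0114
clk 29.15 F [-8.61  5.31 12.03] sd [0.4  0.96 0.08] M [0.778 1.122 0.036] pos [0.4976 0.1476 0.0692] rot [-0.0044 -0.0249  0.9997  0.0018]
bar slope deg -0.01 z mid 0.09 far edge-plate rise est mm 90.0
```

```bash
python3 -m creep '{"slide":[[0.02,-0.013,0.003],[0.08,-0.05,0.003],[0.14,-0.087,0.003],[0.2,-0.125,0.003],[0.26,-0.163,0.003],[0.32,-0.2,0.003],[0.38,-0.237,0.003],[0.44,-0.275,0.003],[0.5,-0.312,0.003],[0.56,-0.35,0.003],[0.595,-0.372,0.003],[0.616,-0.383,0.003],[0.616,-0.383,0.003]],"twist":[[0,0,-0.001],[0,0,-0.003],[0,0,-0.005],[0,0,-0.007],[0,0,-0.009],[0,0,-0.011],[0,0,-0.013],[0,0,-0.015],[0,0,-0.016],[0,0,-0.017],[0,0,-0.0174],[0,0,-0.0174],[0,0,-0.0174]],"fingers":[-1,-1,-1,-1,-1,-1,-1,-1,-1,-1,-1,-1,-1]}' 100
cat >> h.py <<'E'
def scene(name,r0=200,r1=320,c0=200,c1=360):
    d=optics.get_image("scene"); cv2.imwrite(name,cv2.resize(d["img"][r0:r1,c0:c1],None,fx=5,fy=5,interpolation=cv2.INTER_CUBIC)); return d
E
python3 - <<'E'
from h import *
d=feel(2); s=telemetry.get_state()["position"]; tilt(d,(s[0]+.018,s[1]-.001),-3.4)
scene("pics/s13.png")
E
```

```text
clock: 30.45
position: [0.5901, 0.0901, 0.0693]
ee_rot: [-0.005, 0.029, 1.0, 0.002]
contact_force: [-7.3, 2.9, 7.2]
width: 0.0116
clk 30.55 F [-6.55  3.98  8.09] sd [0.58 0.2  0.54] M [0.472 0.902 0.012] pos [0.5901 0.0902 0.0692] rot [-0.0045  0.0293  0.9996  0.0015]
bar slope deg 0.16 z mid 0.0899 far edge-plate rise est mm 89.8
```

View pics/s13.png

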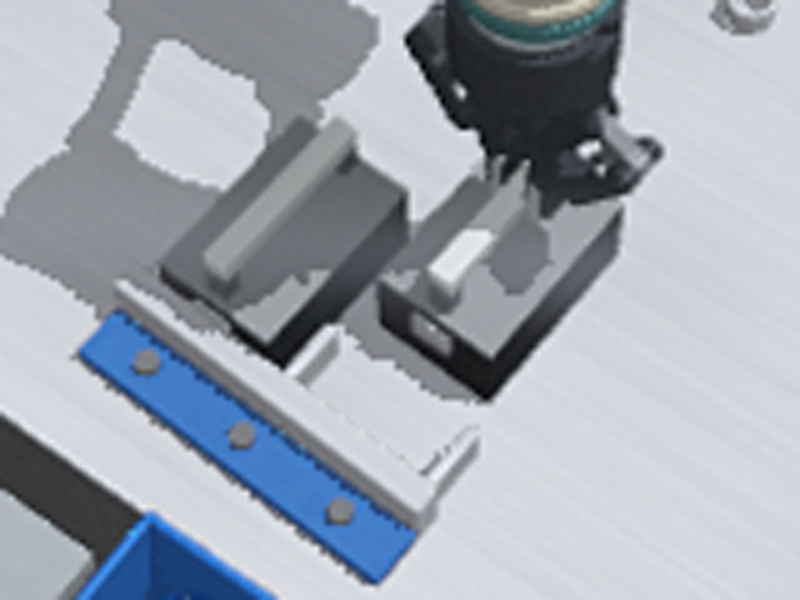

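```bash
python3 - <<'E'
from h import *
d=optics.get_image("scene"); M=np.array(d["world_from_camera"]); f=210/np.tan(np.radians(d["fovy"])/2)
def at(u,v,z,org=(200,200,5)):
    u=org[0]+u/org[2]; v=org[1]+v/org[2]; r=M[:3,:3]@np.array([(u-.4-d["cx"])/f,(v-.4-d["cy"])/f,1.]); p=(M[:3,3]+r*((z-M[2,3])/r[2]))[:2]*1000-np.array([713.4,41.7]); return np.round([p[0]*.9982-p[1]*.0593,p[0]*.0593+p[1]*.9982],1)
print("bay frame: lid corners",at(493,360,.056),at(380,285,.056),"bottom corner",at(487,402,.004))
print("mid fin tip",at(320,325,.03),at(340,335,.03),"left fin tip",at(465,430,.03),at(479,432,.03))
E
```

```text
bay frame: lid corners [-56.1  77. ] [-53.7  12.1] bottom corner [-57.6  73.5]
mid fin tip [-29.8  -5.7] [-31.7   5.1] left fin tip [-30.2  81.4] [-33.4  87.1]
```

```bash
python3 -m creep '{"slide":[[0.02,-0.001,0.001],[0.07,-0.004,0.001],[0.12,-0.007,0.001],[0.17,-0.01,0.001],[0.22,-0.013,0.001],[0.27,-0.016,0.001],[0.3,-0.018,0.001],[0.32,-0.019,0.001],[0.32,-0.019,0.001]],"twist":[[0,0,0],[0,0,0],[0,0,0],[0,0,0],[0,0,0],[0,0,0],[0,0,0],[0,0,0],[0,0,0]],"fingers":[-1,-1,-1,-1,-1,-1,-1,-1,-1]}' 100
python3 - <<'E'
from h import *
d=feel(2); s=telemetry.get_state()["position"]; tilt(d,(s[0]+.018,s[1]-.001),-3.4)
E
```

```text
clock: 31.55
position: [0.6374, 0.0862, 0.0694]
ee_rot: [-0.006, 0.029, 1.0, 0.0]
contact_force: [-7.9, 0.7, 8.0]
width: 0.0115
clk 31.65 F [-8.62  0.11  8.05] sd [0.41 0.73 0.  ] M [ 0.025  1.114 -0.028] pos [0.6373 0.0862 0.0693] rot [-5.400e-03  2.900e-02  9.996e-01  4.000e-04]
bar slope deg 0.15 z mid 0.09 far edge-plate rise est mm 89.9
```

11 mm remain; creeping in.

```bash
python3 -m creep '{"slide":[[0.007,0,0],[0.014,-0.001,0],[0.021,-0.001,0],[0.028,-0.002,0],[0.035,-0.002,0],[0.042,-0.003,0],[0.049,-0.003,0],[0.056,-0.003,0]],"twist":[[0,0,0],[0,0,0],[0,0,0],[0,0,0],[0,0,0],[0,0,0],[0,0,0],[0,0,0]],"fingers":[-1,-1,-1,-1,-1,-1,-1,-1]}' 100
python3 -m creep '{"slide":[[0.005,0,0],[0.01,0,0],[0.013,0,0]],"twist":[[0,0,0],[0,0,0],[0,0,0]],"fingers":[-1,-1,-1]}' 100
python3 -m creep '{"slide":[[0.005,0,0],[0.01,0,0]],"twist":[[0,0,0],[0,0,0]],"fingers":[-1,-1]}' 100
```

```text
clock: 32.45
position: [0.6447, 0.0858, 0.0695]
ee_rot: [-0.006, 0.029, 1.0, 0.0]
contact_force: [-10.8, 0.0, 10.3]
width: 0.0117
clock: 32.75
position: [0.6466, 0.0858, 0.0695]
ee_rot: [-0.006, 0.029, 1.0, 0.0]
contact_force: [-10.5, 0.4, 11.3]
width: 0.0115
clock: 32.95
position: [0.648, 0.0858, 0.0695]
ee_rot: [-0.007, 0.029, 1.0, 0.0]
contact_force: [-11.0, 0.3, 10.3]
width: 0.012
```

```bash
python3 -m creep '{"slide":[[0.005,0,0.001],[0.01,0,0.001]],"twist":[[0,0,0],[0,0,0]],"fingers":[-1,-1]}' 100
python3 -m creep '{"slide":[[0.005,0,0],[0.008,0,0]],"twist":[[0,0,0],[0,0,0]],"fingers":[-1,-1]}' 100
```

```text
clock: 33.15
position: [0.649, 0.0857, 0.0695]
ee_rot: [-0.007, 0.029, 1.0, 0.0]
contact_force: [-12.2, 0.1, 11.7]
width: 0.0115
clock: 33.35
position: [0.649, 0.0858, 0.0696]
ee_rot: [-0.008, 0.029, 1.0, 0.0]
contact_force: [-14.7, 0.4, 13.9]
width: 0.0117
```

Contact: stalled at x = 0.649 with the force rising. Easing off and releasing.

```bash
python3 -m creep '{"slide":[[-0.012,0,0.001],[-0.024,0,0.002],[-0.032,0,0.003],[-0.032,0,0.003]],"twist":[[0,0,0],[0,0,0],[0,0,0],[0,0,0]],"fingers":[-1,-1,-1,-1]}' 100
python3 -m creep '{"slide":[[0,0,0],[0,0,0],[0,0,0],[0,0,0],[0,0,0.3],[0,0,0.6],[0,0,0.6]],"twist":[[0,0,0],[0,0,0],[0,0,0],[0,0,0],[0,0,0],[0,0,0],[0,0,0]],"fingers":[-0.3,-0.3,-0.3,-0.3,-0.2,0,0.5]}' 80
python3 -m creep '{"slide":[[-0.3,0,0.3],[-0.6,0,0.6],[-1,0,0.8],[-1,0,0.8],[-1,0,0.8],[-1,0,0.8]],"twist":[[0,0,0],[0,0,0],[0,0,0],[0,0,0],[0,0,0],[0,0,0]],"fingers":[1,1,1,1,1,1]}' 80
python3 - <<'E'
from h import *
s=telemetry.get_state(); print(s["position"],s["contact_force"]); d=optics.get_image("wrist"); bars(d); cv2.imwrite("pics/w14.png",d["img"]); scene("pics/s14.png")
E
```

```text
clock: 33.75
position: [0.6489, 0.0857, 0.0694]
ee_rot: [-0.004, 0.029, 1.0, 0.0]
contact_force: [-6.3, 1.3, 3.8]
width: 0.0116
clock: 34.45
position: [0.6571, 0.0852, 0.1674]
ee_rot: [0.007, 0.029, 1.0, 0.0]
contact_force: [0.6, -0.2, 1.1]
width: 0.0558
clock: 35.05
position: [0.5026, 0.0851, 0.2809]
ee_rot: [0.002, 0.029, 1.0, 0.0]
contact_force: [1.1, 1.0, -0.9]
width: 0.0854
[0.50257159 0.08510604 0.28094482] [ 1.08016125  0.99889375 -0.89859053]
[31, 123, 27, 74, 780] mean [ 454.8 -207.9] ang 4.8 rect [ 455.2 -207.5] [95.4 20.6] 4.7 z 0.0888
[210, 270, 17, 64, 728] mean [658.5   2. ] ang -3.7 rect [661.3   1.7] [ 16.  100.5] 86.5 z 0.0896
[279, 271, 12, 64, 700] mean [663.5  85.2] ang -2.9 rect [666.   85.5] [13.4 99.8] 86.9 z 0.0899
```

View pics/w14.png

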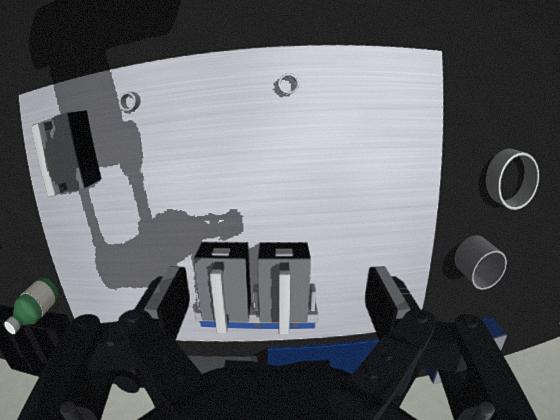

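View pics/s14.png

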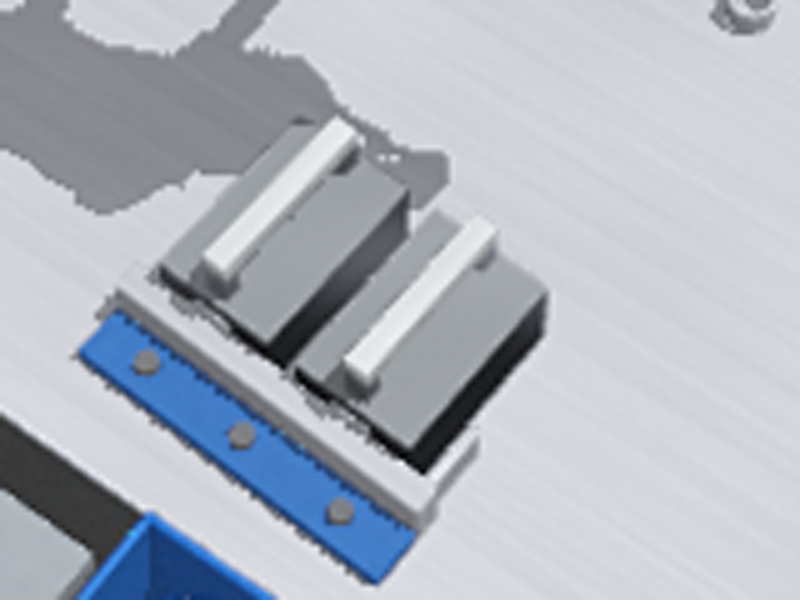

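Both cases sit side by side against the stop, at (285,240) and (425,350) in the scene crop. One last check of the right case and the clearance from above.

```bash
python3 - <<'E'
from h import *
for c in ("scene","top"):
    d=optics.get_image(c); d["world_from_camera"]=np.array(d["world_from_camera"]); print(c); bars(d,False,.078,.1,mn=30)
s=telemetry.get_state(); print(s["clock"],s["width"],s["contact_force"])
E
```

```text
scene
[228, 130, 24, 28, 208] mean [ 457.  -207.2] ang 5.7 rect [ 455.9 -207.2] [102.1  19.4] 4.7 z 0.088
[241, 223, 31, 33, 275] mean [663.   3.] ang -2.9 rect [662.4   3.5] [17.7 98.1] 85.5 z 0.0881
[269, 243, 31, 34, 286] mean [668.4  86.3] ang -3.1 rect [667.8  86.5] [17.1 99. ] 86.7 z 0.0881
top
[246, 144, 8, 34, 176] mean [671.8  84.5] ang -2.7 rect [669.   84.8] [14.6 84.5] 86.6 z 0.0877
[279, 147, 8, 38, 205] mean [657.6   1.8] ang -3.4 rect [657.1   1.8] [13.9 95.6] 86.6 z 0.0875
[362, 229, 9, 39, 233] mean [ 451.4 -208.8] ang 4.8 rect [ 451.2 -208.7] [94.8 15.4] 5.0 z 0.0869
35.25 0.08569404188822909 [-0.07133816  0.14281061 -0.47268693]
```

Right case moved about 1 mm only. Everything is released, so I'm handing the job in.

```bash
python3 -c "
from rig import order; print(order.sign_off())"
```

```text
the job is handed in; nothing more can be done
None
```

I weighed the cases left, middle, right, raising each near end about 1 cm with the far end down. The left and middle cases are full and are now in the bay. The right case is empty and stands where it was. I handed in at about 35 s.

- **Weights:** The left case pulled about 2.9 N and the middle about 4.4 N, both more than an empty case weighs in all (2 N). The right case's pull never went past zero, so I judged it by the moment balance, which gave about 1–2 N.
- **Sliding:** The middle case went into the right slot and the left case into the left slot. Each was pushed until it stopped moving against the stop with the force still rising, to 12.7 N and 14.7 N, then eased off and released.
- **Last checks:** The pictures show both cases against the stop between the fins, lying within about 1° of the bay. The right case moved only 1–2 mm, mostly when it was pinched. The gripper was open and touching nothing, with no load at the wrist.
- **What went less well:**
  - Part-way through the middle case's slide I raised the tool about 1 mm too far. It carried nearly the whole weight, and the case's underside may have been up to about half a millimetre off the plate. I lowered it at once.
  - The cameras disagreed by up to about 5 mm in x, so I used felt contact to tell when each case was home.

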